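Fetch the tool tote out of the bench cupboard

ROBOT

A 6-joint arm with a two-finger parallel gripper is mounted at the origin on the work surface. World frame = base frame: x ahead of the robot, y to its left, z up, the work surface at z = 0. Lengths are in m, angles in rad, forces in N, time in s.
With the tool pointing down it reaches from about 0.25 to 0.775 m from the base axis. Payload 4 kg.
Tool frame: the origin (TCP) lies at the very end of the fingers, on their centre line; the grasp point (between the pads) lies 19 mm behind it; z points along the fingers, x is the direction in which the jaws open and shut, and the axes are right-handed (so a half turn about z gives the same grasp; the last joint's range is limited). The gripper opens to 94 mm and grips with 3 to 60 N. Pads are 16 mm wide; open, the fingers measure 119 mm over their backs; the gripper's body (75 mm by 177 mm) begins 78 mm behind the grasp point.
Start: joints at [1.03, 0.087, 1.371, -0, 1.684, -0.103], TCP at [0.233, 0.498, 0.206] pointing down, gripper open.
Joint ranges: [-3.1, 3.1], [-0.76, 2.03], [0.27, 2.55], [-1.08, 4.22], [0.17, 2.65], [-2.57, 2.57]. Speed limits (rad/s): [2.79, 2.79, 3.14, 3.14, 3.14, 3.14].

INTERFACE

Orientations are given as [roll, pitch, yaw] about the fixed x, y, z axes, in that order (R = Rz(yaw) Ry(pitch) Rx(roll)).
In Python, from bench import robot, cams, ticket gives the robot as it stands.
- The arm moves only by the tool jog_arm, never from a script. Its argument "series" is a list of rows, each an object of numbers: "x", "y", "z": the shift along the tool's x, y, z in m; "rx", "ry", "rz": the turn, a rotation vector about the tool's x, y, z in degrees. A call has 1 to 12 rows; each row shifts and turns the pose as measured when the row begins, along the tool's axes as they then stand; what a row does not reach is not made up. A row lasts 1/12 s, in which the tool goes at most 41.7 mm and 7.16 degrees, less where a joint would pass 70% of its speed; a pose out of reach is approached as far as the arm can. A call with a gripper value outside its range is refused whole. "claw" is the opening, from 0 (shut) to 1 (fully open), set as the call begins (left out, the last holds). The fingers move at their own pace and stop on an object; the grip force is fixed at half the most. Time passes only in rows, so rows that do not move let the fingers close. It gives the time, the measured TCP pose, the force and the opening at its end, in the units of the state.
- robot.get_obs(): the state, without advancing time (a new reading comes with each control period).
- cams.snapshot(name): name is "scene" or "side" or "wrist"; returns a dict with "img" (400x640x3 uint8, red, green, blue), "mtx" (3x3 intrinsics, pixels), "k1" (the pictures are not rectified: a ray, as slopes to the right and down, at radius r is drawn at 1 + k1 r^2 times it, then the intrinsics apply), "origin" and "attitude" of the camera in the world. Camera axes: x right, y down, z forward; pixel columns grow to the right and rows downward; lengths in m; the calibration is good to about 2 mm. A picture is of the moment at which its call begins. There is no depth.
- ticket.close_job(): hands the job in, once; it reports no verdict.
Trained networks look in a picture, given as the dict that the camera call returned (one of the last four; its "shot" number tells which), for a name from the list of things; names that differ only in an ending like _2 or _b are one class to them, and where a whole thing is asked for, a point or a joint stands for the part that bears it (a point fixed in the world has none). Each returns a list of dicts, best first, with "p" (0 to 1); they miss things now and then, are a little off and sometimes report something else, mostly with a low value. They report only what shows in the picture. A call takes as long as a camera call. They do not tell look-alikes from the thing itself.
- cams.look_for(thing, picture): "bbox" ([left, top, width, height] in pixels, round what is visible of it).
The state is a dict: "time": time; "joint_positions": joint angles; "qvel": joint speeds; "joint_torque": joint torques, N m; "tool_pos": TCP position; "ee_rot": TCP orientation; "wrist_force": force on the tool from outside, world axes, zero at the start; "wrist_torque": the same for the moment, N m; "width": finger opening in m.
Only numpy, scipy, OpenCV 4.12 (cv2) and the standard library are available. Lean on these libraries where they do the work, as an engineer would, in place of code of your own. Each camera call takes 0.05 s, during which the arm holds its last target.

TASK

Swing the little steel cupboard's door wide open by its handle, about square to the front, and leave it open. Draw the plywood tool tote out by its front knob until it stands clear of the cupboard on the bench and let go of it, then lift it by its carrying handle, keep it level and set it down gently on the rubber mat, wholly on it and squared up lengthwise with it, with its three pieces still inside. Leave everything else on the bench where it is.

Things in the scene. Friction and masses are not known exactly. Their poses are not given: they have to be found in the camera images.
- cupboard: grey sheet-steel bench cupboard, 200 deep (x) x 280 wide (y) x 180 high, fixed to the bench. Origin at the centre of its underside; its open front is the face at x = -100 of its own frame (towards the robot); -x of its frame is the way things come out. Side, back and roof sheets 4 mm; inner floor 6 mm above the bench, with nothing raised at the front edge. Two tins stand inside on the left (y +70 to +130)
- door (a joint): hinge of the cupboard's door, rad: 0 shut, grows as it opens to at most 2.0; vertical hinge at the cupboard's left front edge (left as the robot faces it), so the free right edge swings towards the robot and then left. Stiff enough to stay where it is left (friction about 0.25 Nm), no latch; it may start a little ajar. Door leaf: hollow pan 280 wide, 174 high, 32 thick, its open hollow side inwards
- door_hinge (a point): point on the door's hinge axis 3 mm above the bench; its frame turns with the door: the leaf runs from here along -y, outer face towards -x
- door_pull: round steel bar handle on the door's outer face, diameter 12, upright, 110 long. Origin on the bar's axis 140 above the bench (40 below the cupboard's top), 25 below the bar's upper end: the place to grip, from above, across the bar. The bar's axis is 67 in front of the hinge plane (29 clear between the bar and the door's face), 35 from the door's free edge and 245 along the leaf from the hinge; a short post joins it to the door 12 above the origin. Frame axes as the door's
- tote: open plywood tool tote, loose, about 0.4 kg empty, 0.73 kg with its pieces (mass varies). 160 long (x) x 110 wide (y), side walls 50 high, a lengthwise partition 40 high, gabled ends 108 high, 8 thick. Origin at the centre of its underside; z up. Its -x end carries the knob. It stands in the cupboard with the -x end to the door, that end about 10 inside the cupboard's front
- tote_handle: the tote's carrying handle: round wooden rod of diameter 18 along the tote's x from end to end, 144 free length. Origin at the rod's middle, 95 above the tote's underside; it lies over the middle of the tote, near the balance point
- tote_knob: round wooden pull knob on the tote's -x end: head of diameter 26 and 22 long (along x) on a stem of 16. Origin at the centre of the head, 36 above the tote's underside, 23 out from the end panel, so the head stands 12 to 34 from the panel and about 24 out of the cupboard's front
- mat: dark rubber bench mat, 240 (x) x 180 (y) x 3 thick, fixed on the bench. Origin at the centre of its underside
- compound_tin: small round metal tin in the tote, diameter 37, 37 high; origin under its centre
- steel_block: small steel block in the tote, 36 x 36 x 18; origin under its centre
- punch: steel doming punch lying in the tote, 82 long, 17 thick; origin under its middle
- hammer: bystander: ball hammer with wooden shaft lying on the bench, 260 long
- pliers: bystander: black-handled pliers on the bench, 140 long
- bench_block: bystander: square flat steel bench block, 90 x 90 x 24
- punch_stand: bystander: wooden block with upright punches, 150 x 70 x 80 high
- flux_jar: bystander: amber glass jar, diameter 64, 85 high
- file_cup: bystander: steel cup of needle files, diameter 76, about 165 high
There are look-alikes about, which are no part of the job. Leave any green look-alike of the tote alone.

How it is judged:
On the way, in this order (a step that is already met when the one before it is completed fails the run):
1. the door is drawn open by its handle (value of joint door above 0.35 rad and contact force between the fingers and door_pull above 0.2 N), for 0.1 s.
2. the door stands wide open (at least about 77 degrees) (value of joint door above 1.35 rad), for 0.1 s.
3. the tote is being drawn out by its knob (x of tote in the frame of cupboard below -0.06 m and contact force between the fingers and tote_knob above 0.2 N), for 0.1 s.
4. the tote stands flat on the bench clear of the cupboard, let go (x of tote in the frame of cupboard below -0.165 m and height (world z) of tote below 0.008 m and angle between tote's own z axis and vertical below 0.06 rad and contact force between the fingers and tote below 0.05 N and linear speed of tote below 0.02 m/s), for 0.2 s.
5. the tote is lifted by its carrying handle (height (world z) of tote above 0.015 m and contact force between the fingers and tote_handle above 1 N), for 0.2 s.
At the end, for the whole second after the job is handed in: The tote stands flat and still on the mat, its centre within 45 mm along and 40 mm across of the mat's centre, long sides within 15 degrees of parallel (either way round), tin, block and punch inside it, and the door at least 1.25 rad open (value of joint door above 1.25 rad and x of tote in the frame of mat between -0.045 and 0.045 m and y of tote in the frame of mat between -0.04 and 0.04 m and angle between the x axis of tote and the x axis of mat, either way round below 0.26 rad and height (world z) of tote below 0.007 m and angle between tote's own z axis and vertical below 0.05 rad and linear speed of tote below 0.02 m/s and x of compound_tin in the frame of tote between -0.08 and 0.08 m and y of compound_tin in the frame of tote between -0.055 and 0.055 m and z of each of compound_tin, steel_block, punch in the frame of tote below 0.04 m and x of steel_block in the frame of tote between -0.08 and 0.08 m and y of steel_block in the frame of tote between -0.055 and 0.055 m and x of punch in the frame of tote between -0.08 and 0.08 m and y of punch in the frame of tote between -0.055 and 0.055 m); the robot touches nothing.
It fails at once if the tote is tipped more than 25 degrees (angle between tote's own z axis and vertical above 0.44 rad).
It fails at once if the tote is dropped or thrown (moving faster than 0.45 m/s while not held, as after a fall of more than 10 mm) (contact force between the fingers and tote below 0.05 N and linear speed of tote above 0.45 m/s).
It fails at once if something else on the bench is pushed more than 30 mm from its place (distance of any of hammer, pliers, bench_block, punch_stand, flux_jar, file_cup from where it was at the start of the episode above 0.03 m).
It also fails if it takes over 72 s, if anything falls off the work surface, if the arm or the gripper's body presses on something with over 40 N, if the wrist force passes 120 N, or if a joint passes its speed limit or range.

## Working session

There is one attempt and no reset: what is moved stays moved. The work goes in short steps, Python scripts to look and compute and a tool call to move; the robot and the scene stay as the last step left them, time stands still between calls to the robot, and variables do not carry over. Pictures are saved under pics/ and viewed, and the job is handed in when it is done.

Besides the shell and the picture viewer there is one more tool, called after "Emit:" by a JSON object that holds its "name" and its "arguments", one argument or row to a line. jog_arm: Moves the arm, as the interface text tells. Its arguments: {"type":"object","properties":{"series":{"type":"array","items":{"type":"object","properties":{"x":{"type":"number"},"y":{"type":"number"},"z":{"type":"number"},"rx":{"type":"number"},"ry":{"type":"number"},"rz":{"type":"number"}}}},"claw":{"type":"number"}},"required":["series"]}

```bash
ls; mkdir -p pics
cat > h.py <<'E'
import numpy as np, cv2
from bench import robot, cams, ticket
from scipy.spatial.transform import Rotation as R
def att(p):
    a=np.array(p['attitude'],float)
    if a.shape==(3,3): return a
    if a.size==4: raise Exception(a)
    return R.from_euler('xyz',a).as_matrix()
def ray(p,u,v):
    K=np.array(p['mtx']); d=np.array([(u-K[0,2])/K[0,0],(v-K[1,2])/K[1,1]])
    s=d.copy()
    for _ in range(20): s=d/(1+p['k1']*(s@s))
    r=att(p)@np.array([s[0],s[1],1]); return np.array(p['origin']),r
def onz(p,u,v,z):
    o,r=ray(p,u,v); return o+r*(z-o[2])/r[2]
def proj(p,X):
    c=att(p).T@(np.array(X,float)-np.array(p['origin'])); s=c[:2]/c[2]; s=s*(1+p['k1']*(s@s)); K=np.array(p['mtx'])
    return np.array([K[0,0]*s[0]+K[0,2],K[1,1]*s[1]+K[1,2]])
def tri(pts):
    A=np.zeros((3,3));b=np.zeros(3)
    for p,u,v in pts:
        o,r=ray(p,u,v); r=r/np.linalg.norm(r); M=np.eye(3)-np.outer(r,r); A+=M;b+=M@o
    return np.linalg.solve(A,b)
def save(p,n): cv2.imwrite('pics/'+n+'.png',p['img'][:,:,::-1])
E
python3 - <<'E'
from h import *
print(robot.get_obs())
for c in ['scene','side','wrist']:
    p=cams.snapshot(c); save(p,c+'0'); print(c,p['mtx'],p['k1'],p['origin'],p['attitude'])
    if c!='wrist':
        for t in ['cupboard','door','door_pull','tote','tote_handle','tote_knob','mat','flux_jar','file_cup','hammer']:
            print(t,[(x['bbox'],round(x['p'],2)) for x in cams.look_for(t,p)][:3])
E
```

```text
pics
{'time': 0.0, 'joint_positions': array([ 1.02989332e+00,  8.79458498e-02,  1.37224190e+00, -2.80238349e-05,
        1.68358702e+00, -1.03070676e-01]), 'qvel': array([-0.00186586,  0.00160832, -0.00053552, -0.00041158,  0.00053838,
       -0.0002557 ]), 'joint_torque': array([-3.80869287e-04, -3.40178061e+01, -3.02425897e+01,  7.16926670e-02,
        3.30338627e-02, -1.59844599e-04]), 'tool_pos': array([0.23290385, 0.4976511 , 0.20431545]), 'ee_rot': array([-3.14139584e+00,  2.17339954e-03,  1.13296109e+00]), 'wrist_force': array([-0.25846537, -0.28466713,  0.57547223]), 'wrist_torque': array([-0.03388564, -0.04344114, -0.0055583 ]), 'width': 0.0936295417724928}
scene [[440.23844858   0.         313.52690382]
 [  0.         440.23844858 200.32768141]
 [  0.           0.           1.        ]] -0.10096554358976437 [0.11956648 0.23427861 1.51272053] [-2.80612383 -0.00409527 -2.06711634]
cupboard [([196.0, 118.0, 106.2, 103.6], 0.78)]
door [([215.8, 182.2, 86.8, 40.1], 0.86)]
door_pull [([423.8, 162.7, 64.8, 33.2], 0.74), ([290.8, 195.4, 5.8, 21.9], 0.44)]
tote [([266.4, 282.8, 54.1
[... 655 characters left out ...]
34.2, 77.0, 61.0], 0.94)]
door_pull [([296.2, 179.4, 8.4, 15.9], 0.47)]
tote [([289.1, 147.7, 29.6, 19.5], 0.87), ([210.7, 238.5, 47.2, 62.4], 0.56)]
tote_handle [([295.3, 177.1, 12.0, 20.3], 0.68), ([223.9, 243.6, 10.0, 43.3], 0.58)]
tote_knob []
mat [([237.9, 133.7, 79.6, 61.0], 0.55), ([458.3, 203.3, 22.7, 24.4], 0.47)]
flux_jar [([458.6, 204.3, 24.2, 21.9], 0.82)]
file_cup [([448.3, 226.8, 40.1, 34.9], 0.76)]
hammer [([425.8, 271.0, 81.0, 41.8], 0.66)]
wrist [[318.5432632    0.         320.59827762]
 [  0.         318.5432632  197.72739045]
 [  0.           0.           1.        ]] -0.049611367947403374 [0.16206049 0.5311805  0.38339204] [ 2.87303409e+00 -1.32521928e-03  1.13195242e+00]
```

View pics/scene0.png

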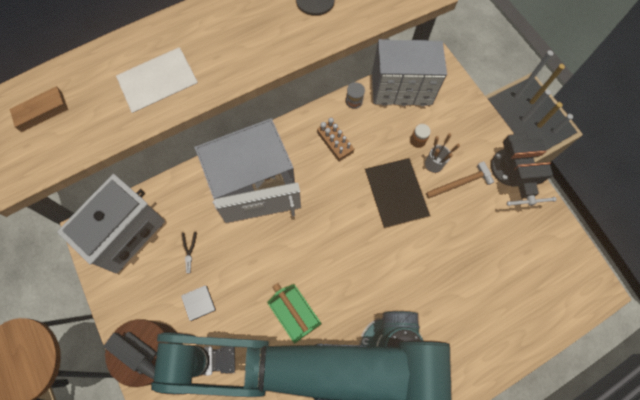

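View pics/side0.png

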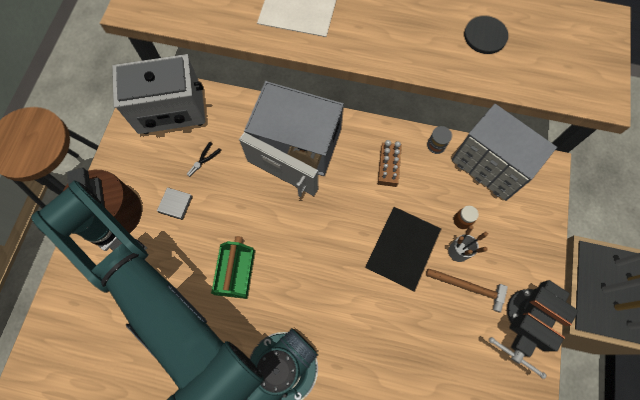

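View pics/wrist0.png

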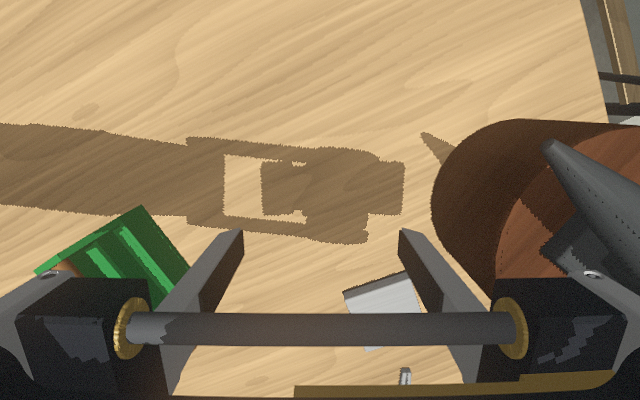

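The scene shows the cupboard ajar (scene ~250,170; side ~290,140) with the bar at its right, and the mat at scene (397,192). There's a green look-alike tote in front at scene (293,310). I'll zoom in next.

Run:
```python
import cv2
for n,(x,y,w,h) in {'scene0':(185,105,130,130),'side0':(230,70,130,140)}.items():
    i=cv2.imread(f'pics/{n}.png')[y:y+h,x:x+w]; i=cv2.resize(i,(w*4,h*4),interpolation=cv2.INTER_CUBIC)
    for k in range(0,w,10):
        cv2.putText(i,str(x+k),(k*4,8),0,.3,(0,0,255),1);cv2.line(i,(k*4,10),(k*4,14),(0,0,255))
    for k in range(0,h,10):
        cv2.putText(i,str(y+k),(0,k*4+4),0,.3,(0,0,255),1)
    cv2.imwrite(f'pics/{n}z.png',i)
```

```text
(no output)
```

View pics/scene0z.png

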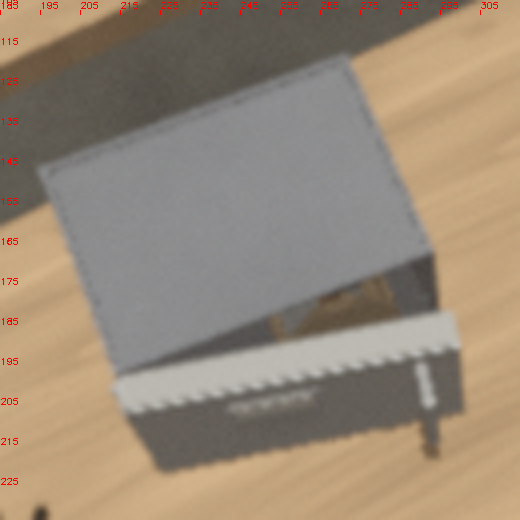

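View pics/side0z.png

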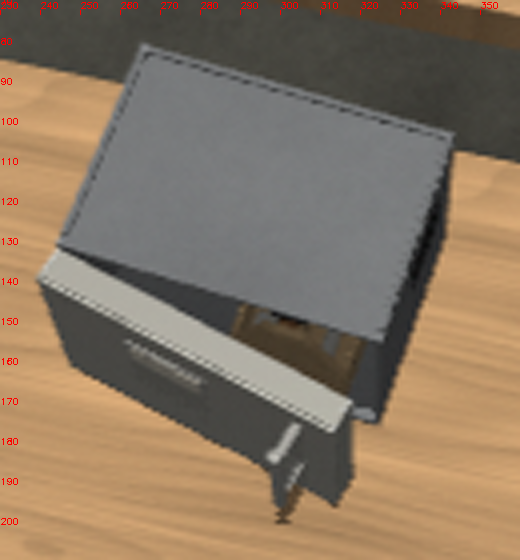

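```bash
cat > fit.py <<'E'
from h import *
from scipy.optimize import least_squares
def r2(a): return np.array([[np.cos(a),-np.sin(a)],[np.sin(a),np.cos(a)]])
def cup(th,l):
    P=r2(th[2])@np.array(l[:2])+th[:2]; return [P[0],P[1],l[2]]
def door(th,q,l):
    L=r2(-q)@np.array(l[:2])+np.array([-.1,.14]); return cup(th,[L[0],L[1],l[2]])
E
python3 - <<'E'
from fit import *
S=cams.snapshot('scene');D=cams.snapshot('side')
c=[[.1,.14],[.1,-.14],[-.1,-.14],[-.1,.14]]
cs=[(194.5,147),(272,118.5),(293,167.5),(214.5,199)]
cd=[(265,81),(343,103.5),(325,155.5),(244.5,131)]
dl=[[-.032,0,.177],[-.032,-.28,.177],[0,-.28,.177]]
ds=[(219,208.5),(300,191.5),(298.5,183)];dd=[(239,139.5),(313.5,178),(318,170.5)]
def f(t,v=0):
    e=[]
    for l,a,b in zip(c,cs,cd):
        X=cup(t,[*l,.18]); e+=[proj(S,X)-a,proj(D,X)-b]
    for l,a,b in zip(dl,ds,dd):
        X=door(t,t[3],l); e+=[proj(S,X)-a,proj(D,X)-b]
    e=np.array(e)
    if v: print(e.round(1))
    return e.ravel()
best=min((least_squares(f,[.6,.3,y,.2],loss='soft_l1') for y in (-.6,0,.6,1.2)),key=lambda r:r.cost)
print(best.x,best.cost);f(best.x,1)
t=best.x
print('pull',door(t,t[3],[-.067,-.245,.14]),proj(S,door(t,t[3],[-.067,-.245,.165])),proj(D,door(t,t[3],[-.067,-.245,.165])))
for n,z in [('pliers',0),('bench_block',.02),('flux_jar',.08),('file_cup',.1),('punch_stand',.08),('hammer',.01),('tote',.06)]:
  for p in (S,D):
    for b in cams.look_for(n,p)[:2]:
        x,y,w,h=b['bbox'];print(n,round(b['p'],2),onz(p,x+w/2,y+h/2,z/2).round(3))
# mat corners
m=[(366,167),(409,159),(429,217),(383,226)];
md=[(397,207),(441,237),(413,291),(366,259)]
print([onz(S,*x,.003)[:2].round(3) for x in m]);print([onz(D,*x,.003)[:2].round(3) for x in md])
E
```

```text
[ 0.76964194  0.14154422 -0.09109825  0.19648998] 5.323036143915521
[[-0.   0.6]
 [ 0.2  0.1]
 [-0.4 -0. ]
 [ 0.8  0. ]
 [ 0.7 -0. ]
 [ 0.5 -0. ]
 [-1.1  0. ]
 [-0.7  0.1]
 [-4.1  0. ]
 [-0.3 -0.2]
 [ 0.5  0.1]
 [ 0.1  0.6]
 [ 0.1 -0.4]
 [ 0.6 -0.1]]
pull [np.float64(0.5490524807678905), np.float64(0.07412679915885387), 0.14] [292.10243921 204.96245685] [298.56235836 183.87735345]
pliers 0.83 [0.619 0.454 0.   ]
pliers 0.71 [ 0.624  0.454 -0.   ]
bench_block 0.64 [0.436 0.5   0.01 ]
bench_block 0.52 [ 0.399 -0.531  0.01 ]
bench_block 0.71 [0.435 0.506 0.01 ]
flux_jar 0.89 [ 0.604 -0.496  0.04 ]
flux_jar 0.92 [ 0.613 -0.498  0.04 ]
flux_jar 0.56 [0.75 0.16 0.04]
file_cup 0.88 [ 0.501 -0.513  0.05 ]
file_cup 0.92 [ 0.506 -0.504  0.05 ]
file_cup 0.69 [ 0.436 -0.305  0.05 ]
punch_stand 0.74 [ 0.74  -0.199  0.04 ]
punch_stand 0.62 [ 0.745 -0.206  0.04 ]
hammer 0.72 [ 0.393 -0.536  0.005]
hammer 0.74 [ 0.369 -0.537  0.005]
tote 0.63 [0.254 0.231 0.03 ]
tote 0.55 [0.712 0.083 0.03 ]
tote 0.63 [0.261 0.229 0.03 ]
tote 0.61 [0.705 0.097 0.03 ]
[array([ 0.602, -0.257]), array([ 0.554, -0.418]), array([ 0.325, -0.359]), array([ 0.376, -0.194])]
[array([ 0.6 , -0.26]), array([ 0.527, -0.425]), array([ 0.325, -0.36 ]), array([ 0.396, -0.189])]
```

The corner fit agrees with the pictures to about 1 px. The cupboard is at (0.770, 0.142) with yaw -0.09, the door is at 0.196 rad and the bar is at (0.549, 0.074). Next I move above the bar, with the jaws along the leaf.

Emit:
{"name": "jog_arm", "arguments": {
  "series": [
    {"z": -0.03, "rz": -4.3},
    {"z": -0.03, "rz": -4.3},
    {"x": -0.022, "y": 0.03},
    {"x": -0.022, "y": 0.03},
    {"x": -0.022, "y": 0.03},
    {"x": -0.022, "y": 0.03},
    {"x": -0.022, "y": 0.03},
    {"x": -0.022, "y": 0.03},
    {"x": -0.022, "y": 0.03},
    {"x": -0.022, "y": 0.03},
    {"x": -0.022, "y": 0.03},
    {"x": -0.022, "y": 0.03}
  ],
  "claw": 1
}}

```text
invalid input
```

```bash
cat >> h.py <<'E'
def tool(pos,yaw=None,show=True):
    o=robot.get_obs(); r=R.from_euler('xyz',o['ee_rot']); d=r.inv().apply(np.array(pos)-o['tool_pos'])
    if show: print('t',round(o['time'],2),'pos',o['tool_pos'].round(4),'rot',o['ee_rot'].round(3),'w',round(o['width'],4),'F',o['wrist_force'].round(1)); print('tool shift mm',(d*1000).round(1))
    if yaw is not None: print('rotvec deg', np.degrees((r.inv()*R.from_euler('xyz',yaw)).as_rotvec()).round(2))
    return d
E
python3 - <<'E'
from h import *
tool([.549,.074,.25],[np.pi,0,1.283])
E
```

```text
t 1.95 pos [0.2332 0.4982 0.2055] rot [-3.142 -0.     1.133] w 0.0942 F [0.5 0.5 0.3]
tool shift mm [-250.3  465.9  -44.5]
rotvec deg [-0.   -0.01 -8.59]
```

Emit:
{"name": "jog_arm", "arguments": {
  "series": [
    {"x": 0, "y": 0, "z": -0.03, "rx": 0, "ry": 0, "rz": -4.3}
  ]
}}

```text
time: 2.03
tool_pos: [0.2314, 0.4952, 0.2285]
ee_rot: [-3.139, 0.014, 1.209]
wrist_force: [0.6, 0.6, -2.6]
width: 0.0943
```

Emit:
{"name": "jog_arm", "arguments": {
  "series": [
    {"z": -0.03, "rz": -4.3},
    {"x": -0.022, "y": 0.03}
  ]
}}

```text
invalid input
```

Emit:
{"name": "jog_arm", "arguments": {
  "series": [
    {"x": 0, "y": 0, "z": -0.03, "rx": 0, "ry": 0, "rz": -4.3},
    {"x": -0.022, "y": 0.03, "z": 0, "rx": 0, "ry": 0, "rz": 0},
    {"x": -0.022, "y": 0.03, "z": 0, "rx": 0, "ry": 0, "rz": 0},
    {"x": -0.022, "y": 0.03, "z": 0, "rx": 0, "ry": 0, "rz": 0},
    {"x": -0.022, "y": 0.03, "z": 0, "rx": 0, "ry": 0, "rz": 0},
    {"x": -0.022, "y": 0.03, "z": 0, "rx": 0, "ry": 0, "rz": 0},
    {"x": -0.022, "y": 0.03, "z": 0, "rx": 0, "ry": 0, "rz": 0},
    {"x": -0.022, "y": 0.03, "z": 0, "rx": 0, "ry": 0, "rz": 0},
    {"x": -0.022, "y": 0.03, "z": 0, "rx": 0, "ry": 0, "rz": 0},
    {"x": -0.022, "y": 0.03, "z": 0, "rx": 0, "ry": 0, "rz": 0},
    {"x": -0.022, "y": 0.03, "z": 0, "rx": 0, "ry": 0, "rz": 0}
  ],
  "claw": 1
}}

```text
time: 2.95
tool_pos: [0.4664, 0.1981, 0.2679]
ee_rot: [3.14, -0.001, 1.309]
wrist_force: [0.5, -0.1, 0.0]
width: 0.0938
```

Run:
```python
from h import *
tool([.549,.074,.25],[np.pi,0,1.283])
```

```text
t 2.95 pos [0.4664 0.1981 0.2679] rot [ 3.140e+00 -1.000e-03  1.309e+00] w 0.0938 F [ 0.5 -0.1  0. ]
tool shift mm [-98.5 111.9  17.9]
rotvec deg [ 0.09 -0.06  1.47]
```

Emit:
{"name": "jog_arm", "arguments": {
  "series": [
    {"x": -0.025, "y": 0.028, "z": 0, "rx": 0, "ry": 0, "rz": 1.4},
    {"x": -0.025, "y": 0.028, "z": 0, "rx": 0, "ry": 0, "rz": 0},
    {"x": -0.025, "y": 0.028, "z": 0, "rx": 0, "ry": 0, "rz": 0},
    {"x": -0.022, "y": 0.027, "z": 0, "rx": 0, "ry": 0, "rz": 0},
    {"x": 0, "y": 0, "z": 0, "rx": 0, "ry": 0, "rz": 0}
  ],
  "claw": 1
}}

```text
time: 3.37
tool_pos: [0.5521, 0.0615, 0.2671]
ee_rot: [3.138, 0.0, 1.275]
wrist_force: [-0.4, 0.1, 0.4]
width: 0.0943
```

Run:
```python
from fit import *
tool([.549,.074,.25],[np.pi,0,1.283])
p=cams.snapshot('wrist'); save(p,'w1')
t=[.76964,.14154,-.0911];q=.1965
for z in (.165,.14,.055): print(proj(p,door(t,q,[-.067,-.245,z])))
print(proj(p,door(t,q,[-.032,-.28,.177])),proj(p,door(t,q,[0,-.28,.177])))
for n in ('door_pull','tote_knob'): print(n,cams.look_for(n,p))
```

```text
t 3.37 pos [0.5521 0.0615 0.2671] rot [3.138 0.    1.275] w 0.0943 F [-0.4  0.1  0.4]
tool shift mm [11.1 -6.7 17. ]
rotvec deg [ 0.21  0.02 -0.44]
[332.7407321  191.74224629]
[331.78152955 185.35833201]
[329.39414304 169.48458173]
[294.34625244 233.03477786] [295.46127163 265.09821698]
door_pull [{'bbox': [327.6, 164.3, 12.4, 58.7], 'p': 0.62}]
tote_knob []
```

View pics/w1.png

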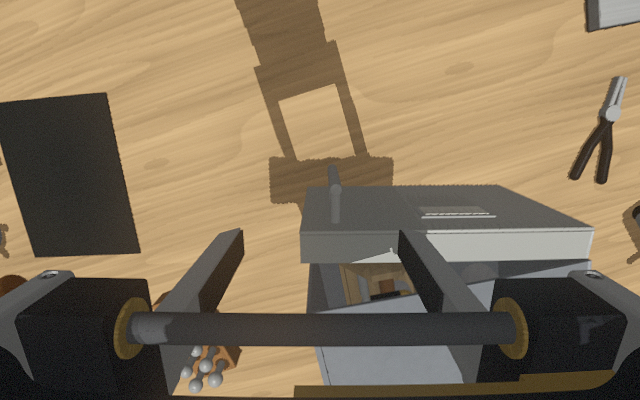

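The wrist view shows the bar's top at (335,189), with its post running up to the door at (335,222). That is within 3 mm of the prediction, so I descend.

Emit:
{"name": "jog_arm", "arguments": {
  "series": [
    {"x": 0.013, "y": -0.007, "z": 0.02, "rx": 0, "ry": 0, "rz": -0.4},
    {"x": 0, "y": 0, "z": 0.03, "rx": 0, "ry": 0, "rz": 0},
    {"x": 0, "y": 0, "z": 0.0, "rx": 0, "ry": 0, "rz": 0}
  ],
  "claw": 1
}}

```text
time: 3.77
tool_pos: [0.5458, 0.0859, 0.2197]
ee_rot: [3.135, -0.006, 1.293]
wrist_force: [-0.0, 0.4, -0.7]
width: 0.0941
```

Run:
```python
from fit import *
t=[.76964,.14154,-.0911];q=.1965
tool([.550,.077,.121],[np.pi,0,1.283])
p=cams.snapshot('wrist'); save(p,'w2')
o=robot.get_obs();G=o['tool_pos'];print('tcp px',proj(p,G))
for z in (.165,.14,.055): print(proj(p,door(t,q,[-.067,-.245,z])))
```

```text
t 3.77 pos [0.5458 0.0859 0.2197] rot [ 3.135 -0.006  1.293] w 0.0941 F [-0.   0.4 -0.7]
tool shift mm [-8.   5.8 98.7]
rotvec deg [ 0.39 -0.35  0.58]
tcp px [321.80619664 248.80416848]
[306.5531169 223.0297487]
[307.57933967 212.78235122]
[310.02695366 188.38959963]
```

View pics/w2.png

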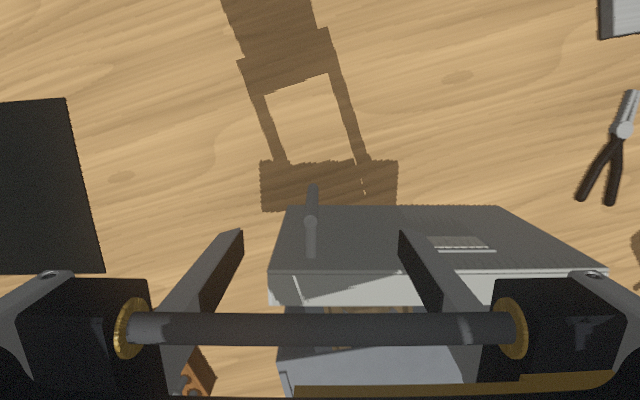

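Emit:
{"name": "jog_arm", "arguments": {
  "series": [
    {"x": -0.008, "y": 0.003, "z": 0.01, "rx": 0.4, "ry": -0.3, "rz": 0.5},
    {"x": 0, "y": 0, "z": 0, "rx": 0, "ry": 0, "rz": 0},
    {"x": 0, "y": 0, "z": 0, "rx": 0, "ry": 0, "rz": 0}
  ],
  "claw": 1
}}

```text
time: 4.07
tool_pos: [0.5484, 0.0798, 0.2179]
ee_rot: [3.131, -0.005, 1.289]
wrist_force: [0.2, -0.7, 0.9]
width: 0.0941
```

Run:
```python
from fit import *
tool([.547,.078,.121],[np.pi,0,1.283])
```

```text
t 4.07 pos [0.5484 0.0798 0.2179] rot [ 3.131 -0.005  1.289] w 0.0941 F [ 0.2 -0.7  0.9]
tool shift mm [-2.7 -1.9 96.8]
rotvec deg [ 0.6  -0.3   0.32]
```

Emit:
{"name": "jog_arm", "arguments": {
  "series": [
    {"x": -0.002, "y": -0.001, "z": 0.025, "rx": 0.5, "ry": -0.3, "rz": 0},
    {"x": 0, "y": 0, "z": 0.025, "rx": 0, "ry": 0, "rz": 0},
    {"x": 0, "y": 0, "z": 0.025, "rx": 0, "ry": 0, "rz": 0},
    {"x": 0, "y": 0, "z": 0.018, "rx": 0, "ry": 0, "rz": 0},
    {"x": 0, "y": 0, "z": 0, "rx": 0, "ry": 0, "rz": 0}
  ],
  "claw": 1
}}

```text
time: 4.48
tool_pos: [0.5537, 0.0782, 0.1323]
ee_rot: [3.122, -0.006, 1.288]
wrist_force: [-0.4, -0.1, -1.0]
width: 0.0942
```

Run:
```python
from fit import *
tool([.547,.078,.121],[np.pi,0,1.283])
p=cams.snapshot('wrist'); save(p,'w3')
```

```text
t 4.48 pos [0.5537 0.0782 0.1323] rot [ 3.122 -0.006  1.288] w 0.0942 F [-0.4 -0.1 -1. ]
tool shift mm [-2.1 -6.6 11.2]
rotvec deg [ 1.12 -0.35  0.28]
```

View pics/w3.png

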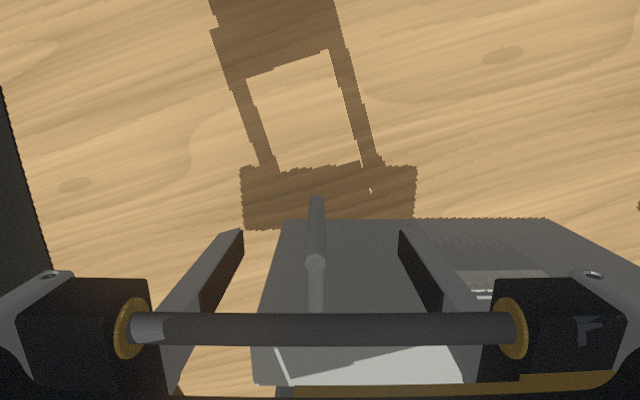

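Emit:
{"name": "jog_arm", "arguments": {
  "series": [
    {"x": -0.002, "y": -0.0065, "z": 0.011, "rx": 1.1, "ry": -0.3, "rz": 0},
    {"x": 0, "y": 0, "z": 0, "rx": 0, "ry": 0, "rz": 0}
  ],
  "claw": 1
}}

```text
time: 4.7
tool_pos: [0.5495, 0.0781, 0.1262]
ee_rot: [3.135, -0.003, 1.288]
wrist_force: [-0.7, 0.2, -0.7]
width: 0.094
```

Run:
```python
from fit import *
tool([.547,.078,.121],[np.pi,0,1.283])
p=cams.snapshot('wrist'); save(p,'w4')
t=[.76964,.14154,-.0911];q=.1965
print(proj(p,[.547,.078,.165]))
r=R.from_euler('xyz',robot.get_obs()['ee_rot'])
print(proj(p,robot.get_obs()['tool_pos']+r.apply([0,0,-.044])))
```

```text
t 4.7 pos [0.5495 0.0781 0.1262] rot [ 3.135e+00 -3.000e-03  1.288e+00] w 0.094 F [-0.7  0.2 -0.7]
tool shift mm [-0.8 -2.4  5.1]
rotvec deg [ 0.37 -0.17  0.27]
[319.14716464 273.23956096]
[321.50055692 287.28836585]
```

View pics/w4.png

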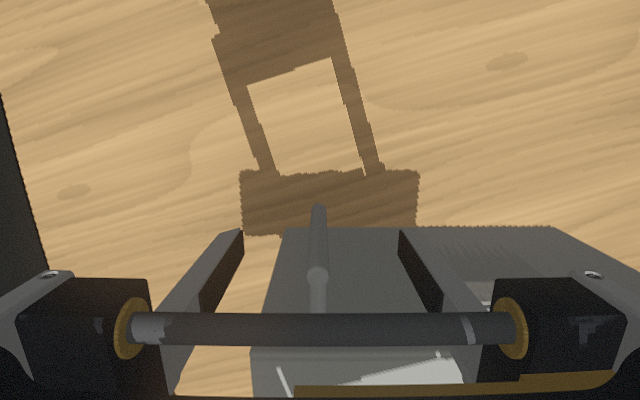

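The bar's top is at (318,272), as predicted. I make the last small correction and close the jaws.

Emit:
{"name": "jog_arm", "arguments": {
  "series": [
    {"x": -0.001, "y": -0.003, "z": 0.006, "rx": 0.3, "ry": 0, "rz": 0},
    {"x": 0, "y": 0, "z": 0, "rx": 0, "ry": 0, "rz": 0}
  ],
  "claw": 1
}}

```text
time: 4.92
tool_pos: [0.5494, 0.0781, 0.1246]
ee_rot: [3.132, -0.006, 1.288]
wrist_force: [-0.3, -1.1, -0.8]
width: 0.094
```

Emit:
{"name": "jog_arm", "arguments": {
  "series": [
    {"x": 0, "y": 0, "z": 0, "rx": 0, "ry": 0, "rz": 0},
    {"x": 0, "y": 0, "z": 0, "rx": 0, "ry": 0, "rz": 0},
    {"x": 0, "y": 0, "z": 0, "rx": 0, "ry": 0, "rz": 0},
    {"x": 0, "y": 0, "z": 0, "rx": 0, "ry": 0, "rz": 0},
    {"x": 0, "y": 0, "z": 0, "rx": 0, "ry": 0, "rz": 0},
    {"x": 0, "y": 0, "z": 0, "rx": 0, "ry": 0, "rz": 0}
  ],
  "claw": 0
}}

```text
time: 5.42
tool_pos: [0.5507, 0.0782, 0.1272]
ee_rot: [3.127, -0.008, 1.288]
wrist_force: [0.1, 0.2, -0.8]
width: 0.0576
```

Emit:
{"name": "jog_arm", "arguments": {
  "series": [
    {"x": 0, "y": -0.002, "z": 0.003, "rx": 0.4, "ry": 0, "rz": 0},
    {"x": 0, "y": -0.001, "z": 0.002, "rx": 0.3, "ry": 0, "rz": 0},
    {"x": 0, "y": 0, "z": 0, "rx": 0, "ry": 0, "rz": 0},
    {"x": 0, "y": 0, "z": 0, "rx": 0, "ry": 0, "rz": 0},
    {"x": 0, "y": 0, "z": 0, "rx": 0, "ry": 0, "rz": 0},
    {"x": 0, "y": 0, "z": 0, "rx": 0, "ry": 0, "rz": 0},
    {"x": 0, "y": 0, "z": 0, "rx": 0, "ry": 0, "rz": 0},
    {"x": 0, "y": 0, "z": 0, "rx": 0, "ry": 0, "rz": 0}
  ],
  "claw": 0
}}

```text
time: 6.08
tool_pos: [0.5465, 0.0772, 0.121]
ee_rot: [-3.14, -0.003, 1.287]
wrist_force: [1.7, 3.4, -0.3]
width: 0.0119
```

Run:
```python
from fit import *
tool([.547,.078,.121],[np.pi,0,1.283])
p=cams.snapshot('wrist'); save(p,'w5')
```

```text
t 6.08 pos [0.5465 0.0772 0.121 ] rot [-3.140e+00 -3.000e-03  1.287e+00] w 0.0119 F [ 1.7  3.4 -0.3]
tool shift mm [ 0.9  0.3 -0. ]
rotvec deg [-0.08 -0.15  0.23]
```

View pics/w5.png

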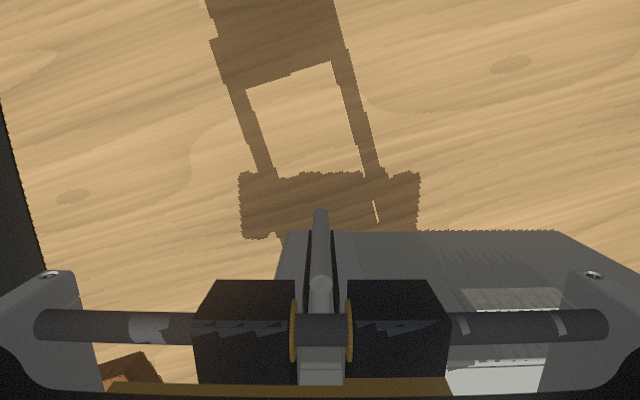

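The bar is held: the opening reads 11.9 mm. Next I swing the door along its arc.

Emit:
{"name": "jog_arm", "arguments": {
  "series": [
    {"x": 0.003, "y": -0.0085, "z": 0, "rx": 0, "ry": 0, "rz": 2},
    {"x": 0.0038, "y": -0.0128, "z": 0, "rx": 0, "ry": 0, "rz": 3},
    {"x": 0.0038, "y": -0.0128, "z": 0, "rx": 0, "ry": 0, "rz": 3},
    {"x": 0.0038, "y": -0.0128, "z": 0, "rx": 0, "ry": 0, "rz": 3},
    {"x": 0.0038, "y": -0.0128, "z": 0, "rx": 0, "ry": 0, "rz": 3},
    {"x": 0.0038, "y": -0.0128, "z": 0, "rx": 0, "ry": 0, "rz": 3}
  ],
  "claw": 0
}}

```text
time: 6.63
tool_pos: [0.4906, 0.1255, 0.121]
ee_rot: [3.138, -0.004, 0.974]
wrist_force: [1.1, 0.2, -0.7]
width: 0.0115
```

```bash
cat >> fit.py <<'E'
T0=[.76964,.14154,-.0911]
def dstat():
    o=robot.get_obs(); H=np.array(cup(T0,[-.1,.14,0]))[:2]
    d=o['tool_pos'][:2]-H; L=r2(-T0[2])@d
    a=np.arctan2(L[1],L[0]); a0=np.arctan2(-.245,-.067)
    print('r',np.hypot(*d).round(4),'q from pos',((a0-a+np.pi)%(2*np.pi)-np.pi).round(3),'q from yaw',round(1.283+.1965-o['ee_rot'][2],3)); tool(o['tool_pos'])
E
python3 -c "
from fit import *
dstat()"
```

```text
r 0.253 q from pos 0.505 q from yaw 0.506
t 6.63 pos [0.4906 0.1255 0.121 ] rot [ 3.138 -0.004  0.974] w 0.0115 F [ 1.1  0.2 -0.7]
tool shift mm [0. 0. 0.]
```

Emit:
{"name": "jog_arm", "arguments": {
  "series": [
    {"x": 0.0038, "y": -0.0128, "z": 0, "rx": 0, "ry": 0, "rz": 3},
    {"x": 0.0038, "y": -0.0128, "z": 0, "rx": 0, "ry": 0, "rz": 3},
    {"x": 0.0038, "y": -0.0128, "z": 0, "rx": 0, "ry": 0, "rz": 3},
    {"x": 0.0038, "y": -0.0128, "z": 0, "rx": 0, "ry": 0, "rz": 3},
    {"x": 0.0038, "y": -0.0128, "z": 0, "rx": 0, "ry": 0, "rz": 3},
    {"x": 0.0038, "y": -0.0128, "z": 0, "rx": 0, "ry": 0, "rz": 3},
    {"x": 0.0038, "y": -0.0128, "z": 0, "rx": 0, "ry": 0, "rz": 3},
    {"x": 0.0038, "y": -0.0128, "z": 0, "rx": 0, "ry": 0, "rz": 3},
    {"x": 0.0038, "y": -0.0128, "z": 0, "rx": 0, "ry": 0, "rz": 3},
    {"x": 0.0038, "y": -0.0128, "z": 0, "rx": 0, "ry": 0, "rz": 3}
  ],
  "claw": 0
}}

```text
time: 7.47
tool_pos: [0.4319, 0.2499, 0.1209]
ee_rot: [3.139, -0.008, 0.425]
wrist_force: [3.6, -0.4, -0.3]
width: 0.0114
```

```bash
python3 -c "
from fit import *
dstat()"
```

```text
r 0.2541 q from pos 1.054 q from yaw 1.055
t 7.47 pos [0.4319 0.2499 0.1209] rot [ 3.139 -0.008  0.425] w 0.0114 F [ 3.6 -0.4 -0.3]
tool shift mm [0. 0. 0.]
```

Emit:
{"name": "jog_arm", "arguments": {
  "series": [
    {"x": 0.004, "y": -0.0128, "z": 0, "rx": 0, "ry": 0, "rz": 3},
    {"x": 0.004, "y": -0.0128, "z": 0, "rx": 0, "ry": 0, "rz": 3},
    {"x": 0.004, "y": -0.0128, "z": 0, "rx": 0, "ry": 0, "rz": 3},
    {"x": 0.004, "y": -0.0128, "z": 0, "rx": 0, "ry": 0, "rz": 3},
    {"x": 0.004, "y": -0.0128, "z": 0, "rx": 0, "ry": 0, "rz": 3},
    {"x": 0.004, "y": -0.0128, "z": 0, "rx": 0, "ry": 0, "rz": 3},
    {"x": 0.004, "y": -0.0128, "z": 0, "rx": 0, "ry": 0, "rz": 3},
    {"x": 0.004, "y": -0.0128, "z": 0, "rx": 0, "ry": 0, "rz": 3},
    {"x": 0.002, "y": -0.0085, "z": 0, "rx": 0, "ry": 0, "rz": 2},
    {"x": 0, "y": 0, "z": 0, "rx": 0, "ry": 0, "rz": 0}
  ],
  "claw": 0
}}

```text
time: 8.3
tool_pos: [0.441, 0.3715, 0.121]
ee_rot: [-3.141, -0.008, -0.05]
wrist_force: [1.4, 0.9, -0.2]
width: 0.0116
```

```bash
python3 -c "
from fit import *
dstat()"
```

```text
r 0.2552 q from pos 1.538 q from yaw 1.529
t 8.3 pos [0.441  0.3715 0.121 ] rot [-3.141 -0.008 -0.05 ] w 0.0116 F [ 1.4  0.9 -0.2]
tool shift mm [0. 0. 0.]
```

Emit:
{"name": "jog_arm", "arguments": {
  "series": [
    {"x": 0, "y": 0, "z": 0, "rx": 0, "ry": 0, "rz": 0},
    {"x": 0, "y": 0, "z": 0, "rx": 0, "ry": 0, "rz": 0},
    {"x": 0, "y": 0, "z": 0, "rx": 0, "ry": 0, "rz": 0},
    {"x": 0, "y": 0, "z": 0, "rx": 0, "ry": 0, "rz": 0},
    {"x": 0, "y": 0, "z": 0, "rx": 0, "ry": 0, "rz": 0},
    {"x": 0, "y": 0, "z": 0, "rx": 0, "ry": 0, "rz": 0}
  ],
  "claw": 0.5
}}

```text
time: 8.8
tool_pos: [0.4398, 0.3705, 0.121]
ee_rot: [-3.141, -0.006, -0.047]
wrist_force: [-0.2, 0.7, 0.1]
width: 0.046
```

Emit:
{"name": "jog_arm", "arguments": {
  "series": [
    {"x": 0, "y": 0, "z": -0.02, "rx": 0, "ry": 0, "rz": 0},
    {"x": 0, "y": 0, "z": -0.03, "rx": 0, "ry": 0, "rz": 0},
    {"x": 0, "y": 0, "z": -0.04, "rx": 0, "ry": 0, "rz": 0},
    {"x": 0, "y": 0, "z": -0.04, "rx": 0, "ry": 0, "rz": 0},
    {"x": 0, "y": 0, "z": -0.03, "rx": 0, "ry": 0, "rz": 0},
    {"x": 0, "y": 0, "z": 0, "rx": 0, "ry": 0, "rz": 0}
  ],
  "claw": 0.5
}}

```text
time: 9.3
tool_pos: [0.4362, 0.3674, 0.2827]
ee_rot: [3.135, 0.003, -0.048]
wrist_force: [-0.2, -0.4, 1.4]
width: 0.0472
```

Run:
```python
from fit import *
dstat()
for c in ('scene','side'):
    p=cams.snapshot(c); save(p,c+'1')
    for n in ('tote','tote_knob','tote_handle','door','door_pull'):
        print(n,[(x['bbox'],round(x['p'],2)) for x in cams.look_for(n,p)][:3])
    x,y,w,h={'scene':(185,105,150,130),'side':(200,70,150,140)}[c]
    i=p['img'][y:y+h,x:x+w,::-1]; i=cv2.resize(i,(w*4,h*4),interpolation=cv2.INTER_CUBIC)
    for k in range(0,w,10):
        cv2.putText(i,str(x+k),(k*4,8),0,.3,(0,0,255),1);cv2.line(i,(k*4,10),(k*4,14),(0,0,255))
    for k in range(0,h,10): cv2.putText(i,str(y+k),(0,k*4+4),0,.3,(0,0,255),1)
    cv2.imwrite(f'pics/{c}1z.png',i)
```

```text
r 0.2584 q from pos 1.517 q from yaw 1.527
t 9.3 pos [0.4362 0.3674 0.2827] rot [ 3.135e+00  3.000e-03 -4.800e-02] w 0.0472 F [-0.2 -0.4  1.4]
tool shift mm [0. 0. 0.]
tote [([252.7, 172.1, 35.1, 28.6], 0.57)]
tote_knob []
tote_handle []
door [([204.6, 199.9, 42.5, 80.9], 0.89), ([316.7, 120.5, 37.0, 41.6], 0.2)]
door_pull []
tote [([216.8, 237.5, 39.1, 61.6], 0.97), ([288.5, 146.9, 30.6, 22.5], 0.7), ([202.2, 196.8, 4.6, 7.3], 0.37)]
tote_knob [([296.7, 162.4, 7.2, 8.6], 0.37)]
tote_handle [([224.2, 244.8, 12.6, 37.6], 0.7), ([427.4, 270.3, 80.9, 43.9], 0.48)]
door [([198.1, 129.6, 50.9, 93.9], 0.89)]
door_pull [([285.0, 145.3, 36.2, 25.2], 0.59), ([198.6, 192.5, 12.0, 12.6], 0.44)]
```

View pics/scene1z.png

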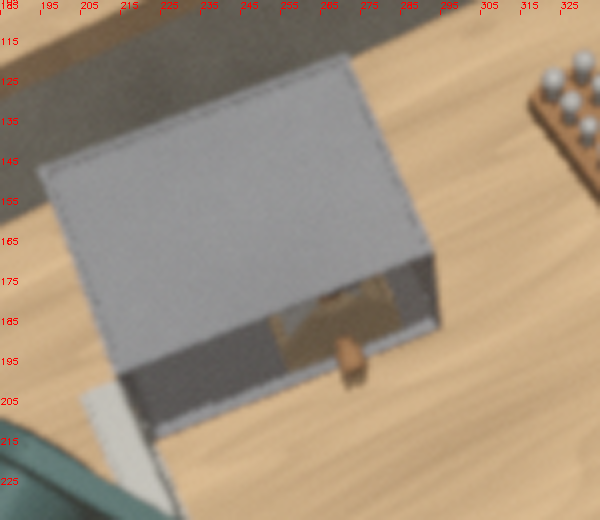

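View pics/side1z.png

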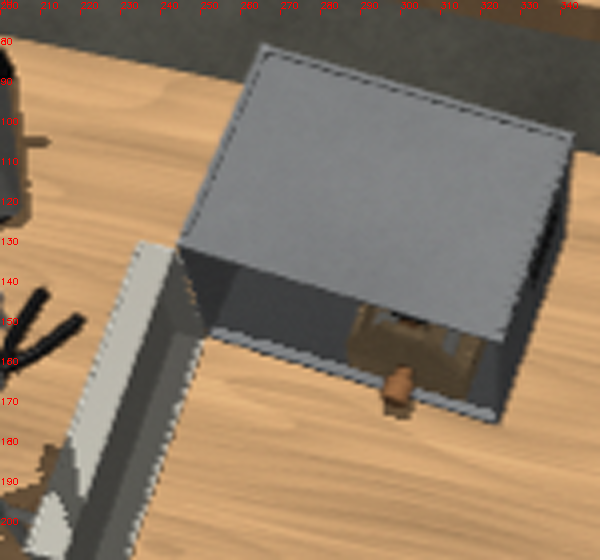

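The door stands open at about 1.52 rad. The tote's end and knob show at scene (272,196) and side (300,168). I triangulate the knob.

Run:
```python
from fit import *
S=cams.snapshot('scene');D=cams.snapshot('side')
inv=lambda X:(np.append(r2(-T0[2])@(X[:2]-np.array(T0[:2])),X[2])).round(4)
X=tri([(S,273.3,199),(D,299.5,172)]);print('front face',X,inv(X))
for p,uv in ((S,(273.3,198.5)),(D,(299.5,172))): print(inv(onz(p,*uv,.042)))
# panel: project candidates for tote y
def err(y,yw=0):
    pass
for y in (-.06,-.05,-.04,-.03):
    print(y,[proj(S,cup(T0,[-.124,y,.042])).round(1),proj(D,cup(T0,[-.124,y,.042])).round(1)],
     'panel bl/br',[proj(p,cup(T0,[-.09,y+s*.055,.006])).round(1) for p in (S,D) for s in (1,-1)])
```

```text
front face [ 0.65433299  0.10427283 -0.00077382] [-0.1114 -0.0476 -0.0008]
[-0.1246 -0.046   0.042 ]
[-0.128  -0.0551  0.042 ]
-0.06 [array([276.9, 196.9]), array([301.2, 171.4])] panel bl/br [array([260.1, 197.7]), array([288.1, 186.6]), array([290.2, 162.5]), array([319.2, 171.3])]
-0.05 [array([274.3, 197.9]), array([298.5, 170.6])] panel bl/br [array([257.6, 198.7]), array([285.6, 187.6]), array([287.6, 161.7]), array([316.6, 170.5])]
-0.04 [array([271.7, 199. ]), array([295.8, 169.8])] panel bl/br [array([255. , 199.8]), array([283.1, 188.6]), array([285. , 160.9]), array([313.9, 169.7])]
-0.03 [array([269., 200.]), array([293.1, 168.9])] panel bl/br [array([252.4, 200.8]), array([280.6, 189.6]), array([282.4, 160.2]), array([311.3, 168.9])]
```

Emit:
{"name": "jog_arm", "arguments": {
  "series": [
    {"x": 0.007, "y": 0.035, "z": 0, "rx": 0, "ry": 0, "rz": 0},
    {"x": 0.007, "y": 0.035, "z": 0, "rx": 0, "ry": 0, "rz": 0},
    {"x": 0.007, "y": 0.035, "z": 0, "rx": 0, "ry": 0, "rz": 0},
    {"x": 0.007, "y": 0.035, "z": 0, "rx": 0, "ry": 0, "rz": 0},
    {"x": 0.007, "y": 0.035, "z": 0, "rx": 0, "ry": 0, "rz": 0},
    {"x": 0.007, "y": 0.035, "z": 0, "rx": 0, "ry": 0, "rz": -5},
    {"x": 0.007, "y": 0.035, "z": 0, "rx": 0, "ry": 0, "rz": -7},
    {"x": 0, "y": 0, "z": 0, "rx": 0, "ry": 0, "rz": -7},
    {"x": 0, "y": 0, "z": 0, "rx": 0, "ry": 0, "rz": -7},
    {"x": 0, "y": 0, "z": 0, "rx": 0, "ry": 0, "rz": -7},
    {"x": 0, "y": 0, "z": 0, "rx": 0, "ry": 0, "rz": -7},
    {"x": 0, "y": 0, "z": 0, "rx": 0, "ry": 0, "rz": -7}
  ],
  "claw": 0.6
}}

```text
time: 11.0
tool_pos: [0.4763, 0.1114, 0.2765]
ee_rot: [3.14, 0.019, 0.795]
wrist_force: [-0.2, -0.5, 0.1]
width: 0.0568
```

```bash
cat >> fit.py <<'E'
KN=np.array(cup(T0,[-.113,-.0505,.042]))
def knobpose(off,tilt=40):
    r=R.from_euler('xyz',[np.pi,0,np.pi/2+T0[2]])*R.from_euler('x',-tilt,degrees=True)
    return KN+off*r.apply([0,0,1]), r.as_euler('xyz')
def goto(pos,e):
    tool(pos,e)
E
python3 - <<'E'
from fit import *
p,e=knobpose(-.11); print(KN,p,e); tool(p,e); print(robot.get_obs()['joint_positions'].round(2))
E
```

```text
[0.65251439 0.10152948 0.042     ] [0.58210096 0.10796195 0.12626489] [2.44346095e+00 2.22044605e-16 1.47969633e+00]
t 11.0 pos [0.4763 0.1114 0.2765] rot [3.14  0.019 0.795] w 0.0568 F [-0.2 -0.5  0.1]
tool shift mm [ 74.5  77.7 149. ]
rotvec deg [-38.68  14.71 -37.24]
[ 0.12 -0.04  1.36 -0.01  1.83 -0.68]
```

Emit:
{"name": "jog_arm", "arguments": {
  "series": [
    {"x": 0, "y": 0, "z": 0, "rx": 0, "ry": 0, "rz": -6.7},
    {"x": 0, "y": 0, "z": 0, "rx": 0, "ry": 0, "rz": -6.7},
    {"x": 0, "y": 0, "z": 0, "rx": 0, "ry": 0, "rz": -6.7},
    {"x": 0, "y": 0, "z": 0, "rx": 0, "ry": 0, "rz": -6.7},
    {"x": 0, "y": 0, "z": 0, "rx": 0, "ry": 0, "rz": -6.7},
    {"x": 0, "y": 0, "z": 0, "rx": 0, "ry": 0, "rz": -5},
    {"x": 0, "y": 0, "z": 0, "rx": -6.5, "ry": 0, "rz": 0},
    {"x": 0, "y": 0, "z": 0, "rx": -6.5, "ry": 0, "rz": 0},
    {"x": 0, "y": 0, "z": 0, "rx": -6.5, "ry": 0, "rz": 0},
    {"x": 0, "y": 0, "z": 0, "rx": -6.5, "ry": 0, "rz": 0},
    {"x": 0, "y": 0, "z": 0, "rx": -6.5, "ry": 0, "rz": 0},
    {"x": 0, "y": 0, "z": 0, "rx": -6.5, "ry": 0, "rz": 0}
  ],
  "claw": 0.6
}}

```text
time: 12.0
tool_pos: [0.4835, 0.1101, 0.2782]
ee_rot: [2.443, 0.013, 1.503]
wrist_force: [-0.4, -0.2, -0.6]
width: 0.0563
```

Run:
```python
from fit import *
p,e=knobpose(-.11); tool(p,e); print(robot.get_obs()['joint_positions'].round(2))
w=cams.snapshot('wrist');save(w,'w6')
S=cams.snapshot('scene');D=cams.snapshot('side')
save(S,'scene2');save(D,'side2')
print(proj(w,KN),cams.look_for('tote_knob',w))
```

```text
t 12.0 pos [0.4835 0.1101 0.2782] rot [2.443 0.013 1.503] w 0.0563 F [-0.4 -0.2 -0.6]
tool shift mm [  6.6 -22.3 179.6]
rotvec deg [ 0.05 -0.27  1.51]
[ 0.27 -0.53  1.89 -0.25  1.13 -1.21]
[324.56537362 150.0659134 ] [{'bbox': [318.3, 138.4, 19.5, 24.4], 'p': 0.83}]
```

View pics/w6.png

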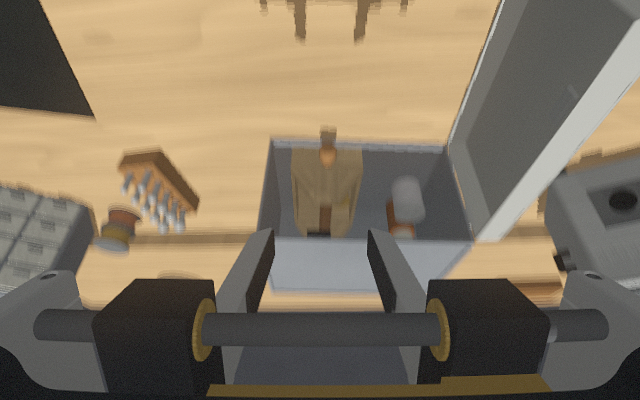

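Run:
```python
from fit import *
w=cams.snapshot('wrist')
for l in ([-.1,-.14,.18],[-.1,.14,.18],[-.1,-.14,0.006],[-.1,.14,0.006],[-.09,-.105,.006],[-.09,.005,.006],[-.09,-.05,.108]): print(l,proj(w,cup(T0,l)).round(1))
i=w['img'][110:260,240:500,::-1];i=cv2.resize(i,None,fx=3,fy=3,interpolation=cv2.INTER_CUBIC)
for k in range(0,260,20): cv2.putText(i,str(240+k),(k*3,8),0,.35,(0,0,255),1)
for k in range(0,150,10): cv2.putText(i,str(110+k),(0,k*3+4),0,.35,(0,0,255),1)
cv2.imwrite('pics/w6z.png',i)
```

```text
[-0.1, -0.14, 0.18] [252.1 239.5]
[-0.1, 0.14, 0.18] [473. 244.]
[-0.1, -0.14, 0.006] [267.3 140.2]
[-0.1, 0.14, 0.006] [444.4 145.1]
[-0.09, -0.105, 0.006] [290.  145.3]
[-0.09, 0.005, 0.006] [359. 147.]
[-0.09, -0.05, 0.108] [324.1 198.6]
```

View pics/w6z.png

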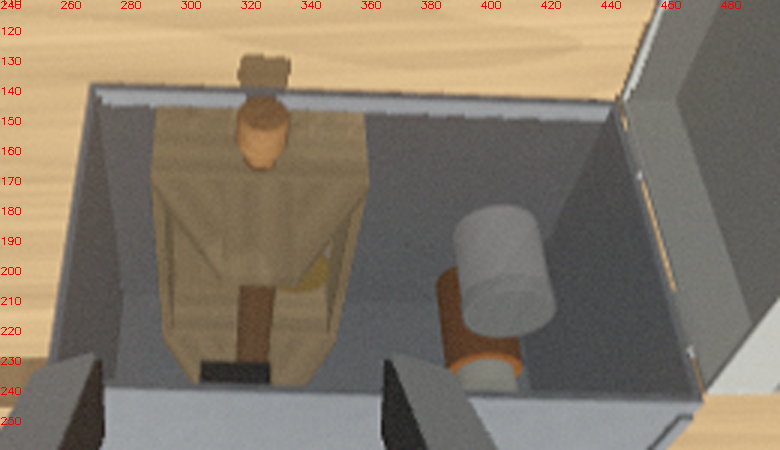

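With the arm settled, the knob head is at (324,151), against a prediction of (325,150), and the tote's corners match too. Now I move to the staging point.

Emit:
{"name": "jog_arm", "arguments": {
  "series": [
    {"x": 0.003, "y": -0.011, "z": 0.036, "rx": 0, "ry": 0, "rz": 0.7},
    {"x": 0.003, "y": -0.011, "z": 0.036, "rx": 0, "ry": 0, "rz": 0.7},
    {"x": 0, "y": 0, "z": 0.036, "rx": 0, "ry": 0, "rz": 0},
    {"x": 0, "y": 0, "z": 0.036, "rx": 0, "ry": 0, "rz": 0},
    {"x": 0, "y": 0, "z": 0.015, "rx": 0, "ry": 0, "rz": 0},
    {"x": 0, "y": 0, "z": 0, "rx": 0, "ry": 0, "rz": 0}
  ],
  "claw": 0.6
}}

```text
time: 12.75
tool_pos: [0.593, 0.1094, 0.1628]
ee_rot: [2.427, -0.014, 1.477]
wrist_force: [-1.0, -1.2, 0.7]
width: 0.0565
```

Run:
```python
from fit import *
p,e=knobpose(.014); tool(p,e)
w=cams.snapshot('wrist');save(w,'w7')
print(proj(w,KN),cams.look_for('tote_knob',w)); tool(p,e)
```

```text
t 12.75 pos [0.593  0.1094 0.1628] rot [ 2.427 -0.014  1.477] w 0.0565 F [-1.  -1.2  0.7]
tool shift mm [ -4.  -34.1 144.5]
rotvec deg [ 0.97 -0.47 -0.64]
[316.47698064 158.10318321] [{'bbox': [306.1, 138.9, 29.4, 35.8], 'p': 0.77}]
t 12.85 pos [0.5925 0.1099 0.1658] rot [ 2.422 -0.015  1.477] w 0.0565 F [0.2 0.3 0.5]
tool shift mm [ -4.7 -36.3 146.9]
rotvec deg [ 1.21 -0.55 -0.64]
```

View pics/w7.png

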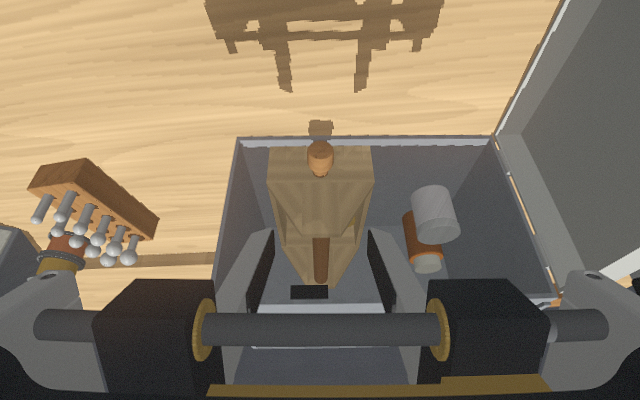

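Emit:
{"name": "jog_arm", "arguments": {
  "series": [
    {"x": -0.001, "y": -0.018, "z": 0, "rx": 0.6, "ry": 0, "rz": -0.5},
    {"x": 0, "y": -0.018, "z": 0, "rx": 0.6, "ry": -0.5, "rz": 0},
    {"x": 0, "y": 0, "z": 0.03, "rx": 0, "ry": 0, "rz": 0},
    {"x": 0, "y": 0, "z": 0.03, "rx": 0, "ry": 0, "rz": 0},
    {"x": 0, "y": 0, "z": 0.02, "rx": 0, "ry": 0, "rz": 0}
  ],
  "claw": 0.6
}}

```text
time: 13.27
tool_pos: [0.6286, 0.1097, 0.1041]
ee_rot: [2.413, -0.011, 1.478]
wrist_force: [0.0, -0.1, 0.5]
width: 0.0561
```

Run:
```python
from fit import *
p,e=knobpose(.014); tool(p,e)
cams.snapshot('scene'); w=cams.snapshot('wrist');save(w,'w8')
print(proj(w,KN),cams.look_for('tote_knob',w)); tool(p,e)
```

```text
t 13.27 pos [0.6286 0.1097 0.1041] rot [ 2.413 -0.011  1.478] w 0.0561 F [ 0.  -0.1  0.5]
tool shift mm [ -6.8 -23.4  76.6]
rotvec deg [ 1.74 -0.44 -0.49]
[312.64604856 187.57192689] [{'bbox': [298.2, 164.0, 40.0, 43.0], 'p': 0.68}]
t 13.42 pos [0.6275 0.1093 0.103 ] rot [ 2.416 -0.01   1.477] w 0.0565 F [-0.6  0.2 -0.2]
tool shift mm [ -6.1 -21.7  76.6]
rotvec deg [ 1.55 -0.37 -0.49]
```

View pics/w8.png

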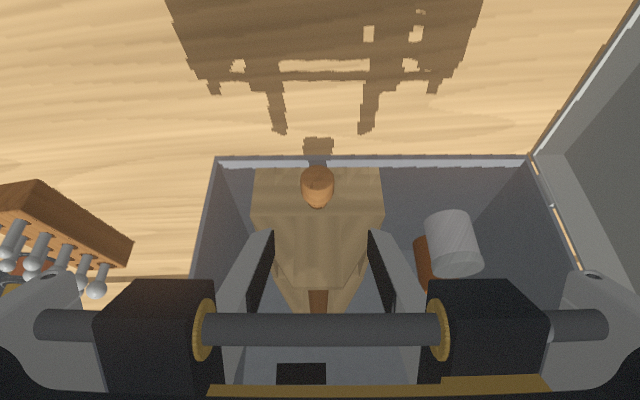

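Emit:
{"name": "jog_arm", "arguments": {
  "series": [
    {"x": -0.002, "y": -0.014, "z": 0, "rx": 1.2, "ry": 0, "rz": -0.4},
    {"x": 0, "y": -0.013, "z": 0.005, "rx": 1.0, "ry": -0.4, "rz": 0},
    {"x": 0, "y": -0.003, "z": 0.02, "rx": 0.3, "ry": 0, "rz": 0},
    {"x": 0, "y": -0.003, "z": 0.015, "rx": 0.3, "ry": 0, "rz": 0}
  ],
  "claw": 0.6
}}

```text
time: 13.75
tool_pos: [0.6294, 0.1093, 0.0609]
ee_rot: [2.453, -0.004, 1.479]
wrist_force: [0.1, 0.2, -0.2]
width: 0.0564
```

Run:
```python
from fit import *
p,e=knobpose(.014); tool(p,e)
cams.snapshot('scene'); w=cams.snapshot('wrist');save(w,'w9')
print(proj(w,KN),cams.look_for('tote_knob',w)); tool(p,e)
```

```text
t 13.75 pos [0.6294 0.1093 0.0609] rot [ 2.453 -0.004  1.479] w 0.0564 F [ 0.1  0.2 -0.2]
tool shift mm [-5.8  6.4 43.7]
rotvec deg [-0.56 -0.17 -0.18]
[313.00519038 240.23363324] [{'bbox': [297.1, 217.1, 42.9, 44.6], 'p': 0.58}]
t 13.9 pos [0.6288 0.109  0.0596] rot [ 2.456 -0.003  1.479] w 0.0566 F [ 0.6 -0.4 -0.2]
tool shift mm [-5.4  7.9 43. ]
rotvec deg [-0.72 -0.12 -0.16]
```

View pics/w9.png

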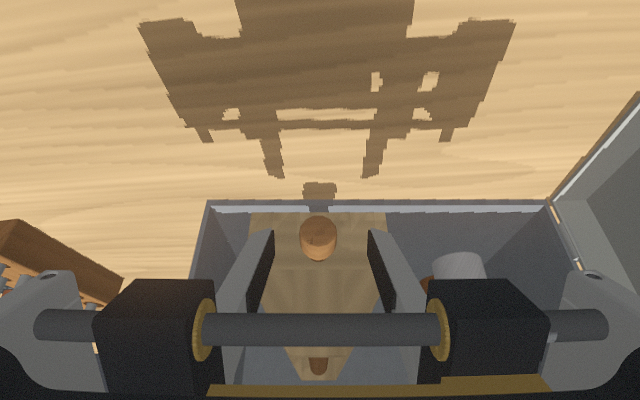

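Emit:
{"name": "jog_arm", "arguments": {
  "series": [
    {"x": -0.001, "y": 0.004, "z": 0.015, "rx": 0, "ry": 0, "rz": 0},
    {"x": 0, "y": 0.002, "z": 0.015, "rx": -0.4, "ry": 0, "rz": 0},
    {"x": 0, "y": 0, "z": 0.01, "rx": 0, "ry": 0, "rz": 0},
    {"x": 0, "y": 0, "z": 0, "rx": 0, "ry": 0, "rz": 0}
  ],
  "claw": 0.6
}}

```text
time: 14.23
tool_pos: [0.6597, 0.1067, 0.0383]
ee_rot: [2.441, -0.005, 1.48]
wrist_force: [-0.4, -0.1, -0.8]
width: 0.0566
```

Run:
```python
from fit import *
p,e=knobpose(.014); tool(p,e)
w=cams.snapshot('wrist');save(w,'w10')
print(proj(w,KN),cams.look_for('tote_knob',w)); tool(p,e)
```

```text
t 14.23 pos [0.6597 0.1067 0.0383] rot [ 2.441 -0.005  1.48 ] w 0.0566 F [-0.4 -0.1 -0.8]
tool shift mm [-5.9 -2.7  6.8]
rotvec deg [ 0.11 -0.24 -0.17]
[310.510749   245.74023694] [{'bbox': [291.3, 216.8, 51.2, 56.1], 'p': 0.7}]
t 14.33 pos [0.6598 0.107  0.0395] rot [ 2.44  -0.006  1.48 ] w 0.0565 F [-0.3 -0.8  0.7]
tool shift mm [-6.1 -3.5  7.7]
rotvec deg [ 0.2  -0.27 -0.17]
```

View pics/w10.png

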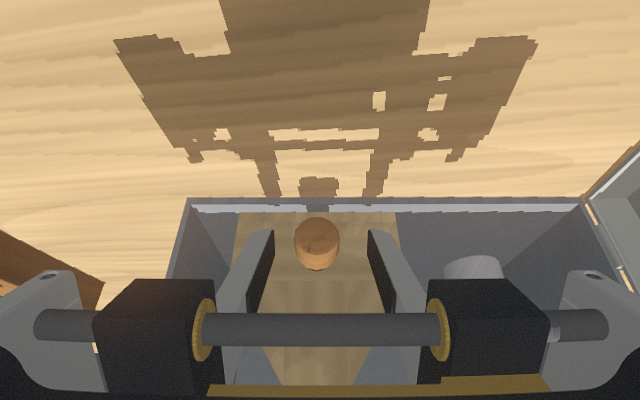

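The knob head is at (317,244) between the fingertips. I make the final nudge and close.

Emit:
{"name": "jog_arm", "arguments": {
  "series": [
    {"x": -0.002, "y": -0.003, "z": 0.007, "rx": 0, "ry": 0, "rz": 0},
    {"x": 0, "y": -0.001, "z": 0.001, "rx": 0, "ry": 0, "rz": 0}
  ],
  "claw": 0.6
}}

```text
time: 14.5
tool_pos: [0.6621, 0.1052, 0.0327]
ee_rot: [2.437, -0.006, 1.481]
wrist_force: [-0.5, 0.5, -0.8]
width: 0.0565
```

Emit:
{"name": "jog_arm", "arguments": {
  "series": [
    {"x": 0, "y": 0, "z": 0, "rx": 0, "ry": 0, "rz": 0},
    {"x": 0, "y": 0, "z": 0, "rx": 0, "ry": 0, "rz": 0},
    {"x": 0, "y": 0, "z": 0, "rx": 0, "ry": 0, "rz": 0},
    {"x": 0, "y": 0, "z": 0, "rx": 0, "ry": 0, "rz": 0},
    {"x": 0, "y": 0, "z": 0, "rx": 0, "ry": 0, "rz": 0},
    {"x": 0, "y": 0, "z": 0, "rx": 0, "ry": 0, "rz": 0},
    {"x": 0, "y": 0, "z": 0, "rx": 0, "ry": 0, "rz": 0},
    {"x": 0, "y": 0, "z": 0, "rx": 0, "ry": 0, "rz": 0}
  ],
  "claw": 0
}}

```text
time: 15.17
tool_pos: [0.6614, 0.105, 0.0331]
ee_rot: [2.437, -0.006, 1.48]
wrist_force: [-0.0, -0.8, -0.6]
width: 0.0257
```

Run:
```python
from fit import *
p,e=knobpose(.014); tool(p,e)
r=R.from_euler('xyz',robot.get_obs()['ee_rot'])
u=np.array([-np.cos(T0[2]),-np.sin(T0[2]),0]); print('pull dir in tool',r.inv().apply(u).round(3))
w=cams.snapshot('wrist');save(w,'w11')
```

```text
t 15.17 pos [0.6614 0.105  0.0331] rot [ 2.437 -0.006  1.48 ] w 0.0257 F [-0.  -0.8 -0.6]
tool shift mm [-4.3 -0.8  1.7]
rotvec deg [ 0.37 -0.31 -0.21]
pull dir in tool [ 0.001 -0.762 -0.648]
```

View pics/w11.png

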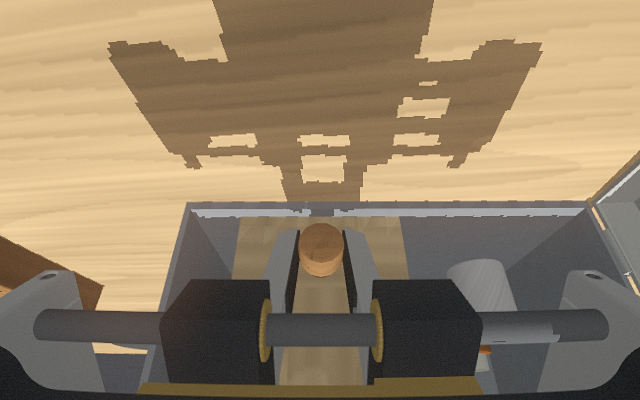

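Emit:
{"name": "jog_arm", "arguments": {
  "series": [
    {"x": 0, "y": -0.005, "z": -0.0043, "rx": 0, "ry": 0, "rz": 0},
    {"x": 0, "y": -0.0076, "z": -0.0065, "rx": 0, "ry": 0, "rz": 0},
    {"x": 0, "y": -0.0076, "z": -0.0065, "rx": 0, "ry": 0, "rz": 0},
    {"x": 0, "y": -0.0076, "z": -0.0065, "rx": 0, "ry": 0, "rz": 0},
    {"x": 0, "y": -0.0076, "z": -0.0065, "rx": 0, "ry": 0, "rz": 0},
    {"x": 0, "y": -0.0076, "z": -0.0065, "rx": 0, "ry": 0, "rz": 0}
  ],
  "claw": 0
}}

```text
time: 15.72
tool_pos: [0.6014, 0.1102, 0.0331]
ee_rot: [2.436, -0.007, 1.48]
wrist_force: [3.0, -0.1, -2.3]
width: 0.0254
```

```bash
cat >> fit.py <<'E'
G0=np.array([.6614,.105,.0331]); U=np.array([-np.cos(T0[2]),-np.sin(T0[2]),0])
def pull(dist,e=None,dz=0):
    o=robot.get_obs(); d=o['tool_pos']-G0; print('pulled',(d@U).round(4),'lat',(d@np.array([-np.sin(T0[2]),np.cos(T0[2]),0])).round(4),'dz',d[2].round(4))
    tool(G0+U*dist+[0,0,dz],knobpose(0)[1])
E
python3 -c "
from fit import *
pull(.08)"
```

```text
pulled 0.0602 lat -0.0003 dz 0.0
t 15.72 pos [0.6014 0.1102 0.0331] rot [ 2.436 -0.007  1.48 ] w 0.0254 F [ 3.  -0.1 -2.3]
tool shift mm [  0.3 -15.1 -12.8]
rotvec deg [ 0.45 -0.31 -0.22]
```

Emit:
{"name": "jog_arm", "arguments": {
  "series": [
    {"x": 0, "y": -0.0076, "z": -0.0065, "rx": 0, "ry": 0, "rz": 0},
    {"x": 0, "y": -0.0076, "z": -0.0065, "rx": 0, "ry": 0, "rz": 0},
    {"x": 0, "y": -0.0076, "z": -0.0065, "rx": 0, "ry": 0, "rz": 0},
    {"x": 0, "y": -0.0076, "z": -0.0065, "rx": 0, "ry": 0, "rz": 0},
    {"x": 0, "y": -0.0076, "z": -0.0065, "rx": 0, "ry": 0, "rz": 0},
    {"x": 0, "y": -0.0076, "z": -0.0065, "rx": 0, "ry": 0, "rz": 0},
    {"x": 0, "y": -0.0076, "z": -0.0065, "rx": 0, "ry": 0, "rz": 0},
    {"x": 0, "y": -0.0076, "z": -0.0065, "rx": 0, "ry": 0, "rz": 0},
    {"x": 0, "y": -0.0076, "z": -0.0065, "rx": 0, "ry": 0, "rz": 0}
  ],
  "claw": 0
}}

```text
time: 16.47
tool_pos: [0.498, 0.1185, 0.0307]
ee_rot: [2.439, -0.006, 1.48]
wrist_force: [2.9, -0.3, -3.3]
width: 0.025
```

```bash
python3 -c "
from fit import *
pull(.19)"
```

```text
pulled 0.164 lat -0.0014 dz -0.0024
t 16.47 pos [0.498  0.1185 0.0307] rot [ 2.439 -0.006  1.48 ] w 0.025 F [ 2.9 -0.3 -3.3]
tool shift mm [  1.5 -18.3 -18.6]
rotvec deg [ 0.25 -0.28 -0.18]
```

Emit:
{"name": "jog_arm", "arguments": {
  "series": [
    {"x": 0, "y": -0.005, "z": -0.0043, "rx": 0, "ry": 0, "rz": 0},
    {"x": 0, "y": -0.005, "z": -0.0043, "rx": 0, "ry": 0, "rz": 0},
    {"x": 0, "y": -0.005, "z": -0.0043, "rx": 0, "ry": 0, "rz": 0},
    {"x": 0, "y": -0.005, "z": -0.0043, "rx": 0, "ry": 0, "rz": 0},
    {"x": 0, "y": -0.005, "z": -0.0043, "rx": 0, "ry": 0, "rz": 0},
    {"x": 0, "y": 0, "z": 0, "rx": 0, "ry": 0, "rz": 0}
  ],
  "claw": 0
}}

```text
time: 16.97
tool_pos: [0.4568, 0.1206, 0.0277]
ee_rot: [2.444, -0.001, 1.483]
wrist_force: [-1.1, 0.6, -1.8]
width: 0.0256
```

Run:
```python
from fit import *
pull(.196,dz=-.006)
w=cams.snapshot('wrist');save(w,'w12');S=cams.snapshot('scene');save(S,'scene3');D=cams.snapshot('side');save(D,'side3')
```

```text
pulled 0.2051 lat -0.0031 dz -0.0054
t 16.97 pos [0.4568 0.1206 0.0277] rot [ 2.444e+00 -1.000e-03  1.483e+00] w 0.0256 F [-1.1  0.6 -1.8]
tool shift mm [3.1 6.6 6.4]
rotvec deg [-0.03 -0.15  0.09]
```

View pics/w12.png

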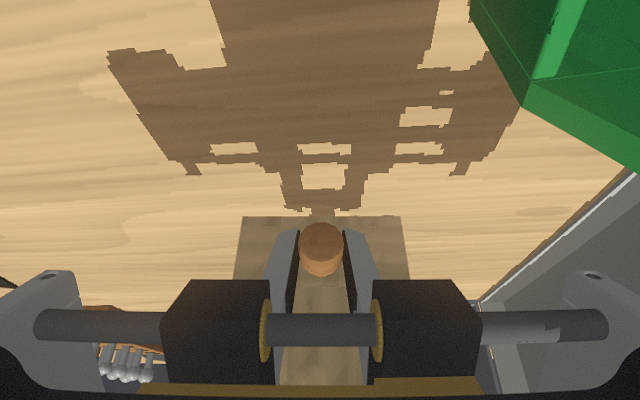

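View pics/side3.png

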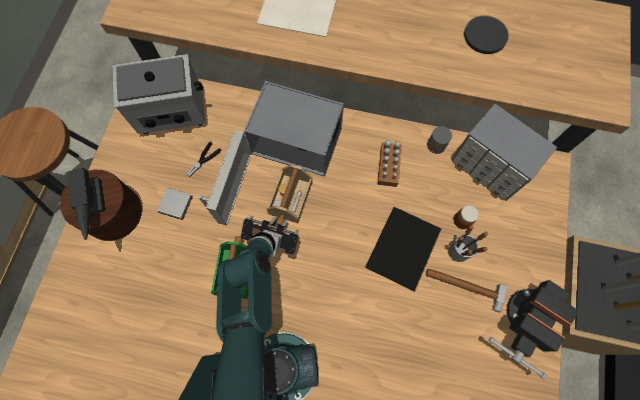

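The tote is out, pulled 205 mm, and nearly flat with its pieces inside. I release the knob and back off.

Emit:
{"name": "jog_arm", "arguments": {
  "series": [
    {"x": 0, "y": -0.0004, "z": 0.0004, "rx": 0, "ry": 0, "rz": 0},
    {"x": 0, "y": 0, "z": 0, "rx": 0, "ry": 0, "rz": 0},
    {"x": 0, "y": 0, "z": 0, "rx": 0, "ry": 0, "rz": 0},
    {"x": 0, "y": 0, "z": 0, "rx": 0, "ry": 0, "rz": 0},
    {"x": 0, "y": 0, "z": 0, "rx": 0, "ry": 0, "rz": 0},
    {"x": 0, "y": 0, "z": 0, "rx": 0, "ry": 0, "rz": 0}
  ],
  "claw": 0.6
}}

```text
time: 17.62
tool_pos: [0.462, 0.1218, 0.0317]
ee_rot: [2.437, -0.006, 1.481]
wrist_force: [0.2, -0.6, -0.5]
width: 0.0559
```

Emit:
{"name": "jog_arm", "arguments": {
  "series": [
    {"x": 0, "y": 0, "z": -0.015, "rx": 0, "ry": 0, "rz": 0},
    {"x": 0, "y": 0.01, "z": -0.025, "rx": 0, "ry": 0, "rz": 0},
    {"x": 0, "y": 0.015, "z": -0.025, "rx": 0, "ry": 0, "rz": 0},
    {"x": 0, "y": 0.02, "z": -0.025, "rx": 0, "ry": 0, "rz": 0},
    {"x": 0, "y": 0.025, "z": -0.025, "rx": 0, "ry": 0, "rz": 0},
    {"x": 0, "y": 0.025, "z": -0.025, "rx": 0, "ry": 0, "rz": 0},
    {"x": 0, "y": 0.02, "z": -0.025, "rx": 6, "ry": 0, "rz": 0},
    {"x": 0, "y": 0, "z": 0, "rx": 6.5, "ry": 0, "rz": 0},
    {"x": 0, "y": 0, "z": 0, "rx": 6.5, "ry": 0, "rz": 0},
    {"x": 0, "y": 0, "z": 0, "rx": 6.5, "ry": 0, "rz": 0},
    {"x": 0, "y": 0, "z": 0, "rx": 6.5, "ry": 0, "rz": 0},
    {"x": 0, "y": 0, "z": 0, "rx": 6.5, "ry": 0, "rz": 0}
  ],
  "claw": 0.6
}}

```text
time: 18.62
tool_pos: [0.4369, 0.1226, 0.2404]
ee_rot: [3.133, -0.008, 1.488]
wrist_force: [0.5, -0.3, 0.4]
width: 0.0569
```

Run:
```python
from fit import *
tool([.5,.1,.25],[np.pi,0,1.48])
S=cams.snapshot('scene');D=cams.snapshot('side');w=cams.snapshot('wrist')
save(w,'w13')
for c,p in (('scene4',S),('side4',D)):
    save(p,c); n=c
    x,y,w_,h={'scene4':(225,170,130,130),'side4':(240,140,130,130)}[c]
    i=p['img'][y:y+h,x:x+w_,::-1]; i=cv2.resize(i,None,fx=4,fy=4,interpolation=cv2.INTER_CUBIC)
    for k in range(0,w_,10):
        cv2.putText(i,str(x+k),(k*4,8),0,.3,(0,0,255),1)
    for k in range(0,h,10): cv2.putText(i,str(y+k),(0,k*4+4),0,.3,(0,0,255),1)
    cv2.imwrite(f'pics/{c}z.png',i)
    for n in ('tote','tote_handle'): print(n,[(x['bbox'],round(x['p'],2)) for x in cams.look_for(n,p)][:3])
```

```text
t 18.62 pos [0.4369 0.1226 0.2404] rot [ 3.133 -0.008  1.488] w 0.0569 F [ 0.5 -0.3  0.4]
tool shift mm [-17.3  64.8  -9.1]
rotvec deg [ 0.52 -0.46  0.47]
tote [([424.3, 135.0, 35.0, 37.4], 0.72), ([266.8, 282.1, 53.4, 61.5], 0.71), ([263.8, 205.9, 46.7, 48.7], 0.65)]
tote_handle [([278.5, 294.0, 29.4, 36.5], 0.51)]
tote [([268.9, 163.9, 40.9, 61.7], 0.97), ([212.3, 244.7, 16.1, 44.1], 0.72)]
tote_handle [([291.2, 168.3, 6.4, 13.2], 0.45)]
```

View pics/w13.png

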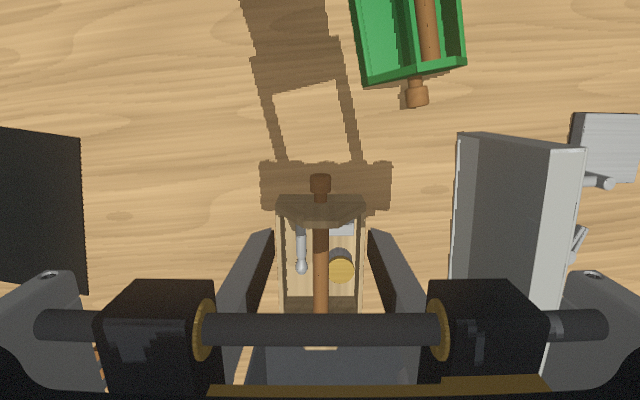

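View pics/side4z.png

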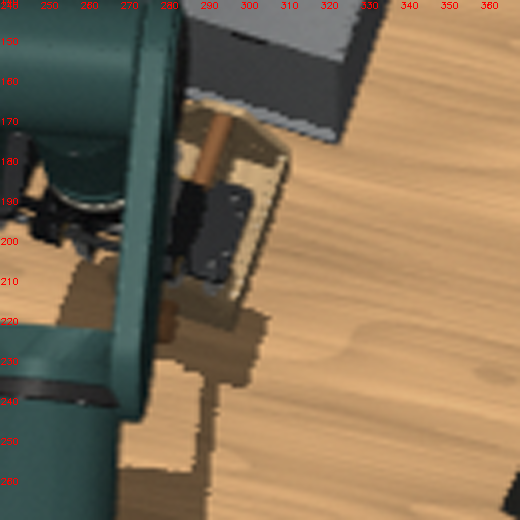

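View pics/scene4z.png

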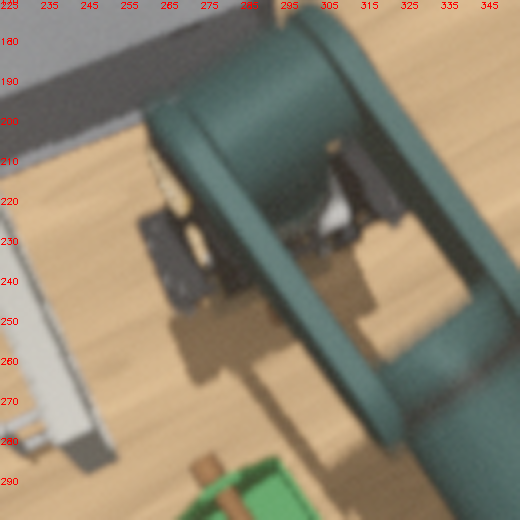

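Run:
```python
from fit import *
w=cams.snapshot('wrist');save(w,'w14')
for cx in (-.21,-.215):
  for l in ([-.103,0,.036],[-.08,.055,.05],[-.08,-.055,.05],[-.08,0,.095],[0,0,.095],[.072,0,.095],[.08,.055,.05],[.08,-.055,.05]):
    print(cx,l,proj(w,cup(T0,[cx+l[0],-.049+l[1],l[2]])).round(1))
i=w['img'][160:360,220:420,::-1];i=cv2.resize(i,None,fx=3,fy=3,interpolation=cv2.INTER_CUBIC)
for k in range(0,200,10): cv2.putText(i,str(220+k),(k*3,8),0,.3,(0,0,255),1);cv2.putText(i,str(160+k),(0,k*3+4),0,.3,(0,0,255),1)
cv2.imwrite('pics/w14z.png',i)
C=cup(T0,[-.21,-.049,.076]);print(C);tool(C,[np.pi,0,1.48])
```

```text
-0.21 [-0.103, 0, 0.036] [318.8 189.5]
-0.21 [-0.08, 0.055, 0.05] [364.1 211. ]
-0.21 [-0.08, -0.055, 0.05] [273.3 210.5]
-0.21 [-0.08, 0, 0.095] [318.8 224.1]
-0.21 [0, 0, 0.095] [318.4 289.3]
-0.21 [0.072, 0, 0.095] [318.  340.7]
-0.21 [0.08, 0.055, 0.05] [358.3 322.3]
-0.21 [0.08, -0.055, 0.05] [277.5 322.1]
-0.215 [-0.103, 0, 0.036] [318.8 185.5]
-0.215 [-0.08, 0.055, 0.05] [364.3 207.1]
-0.215 [-0.08, -0.055, 0.05] [273.1 206.6]
-0.215 [-0.08, 0, 0.095] [318.9 219.7]
-0.215 [0, 0, 0.095] [318.4 285.4]
-0.215 [0.072, 0, 0.095] [318.  337.3]
-0.215 [0.08, 0.055, 0.05] [358.5 319.2]
-0.215 [0.08, -0.055, 0.05] [277.4 319.1]
[np.float64(0.5560530864562042), np.float64(0.111847739007696), 0.076]
t 19.02 pos [0.4348 0.123  0.2392] rot [ 3.128 -0.007  1.489] w 0.0563 F [0.4 0.2 0.9]
tool shift mm [ -2.4 119.6 164.8]
rotvec deg [ 0.77 -0.42  0.53]
```

View pics/w14z.png

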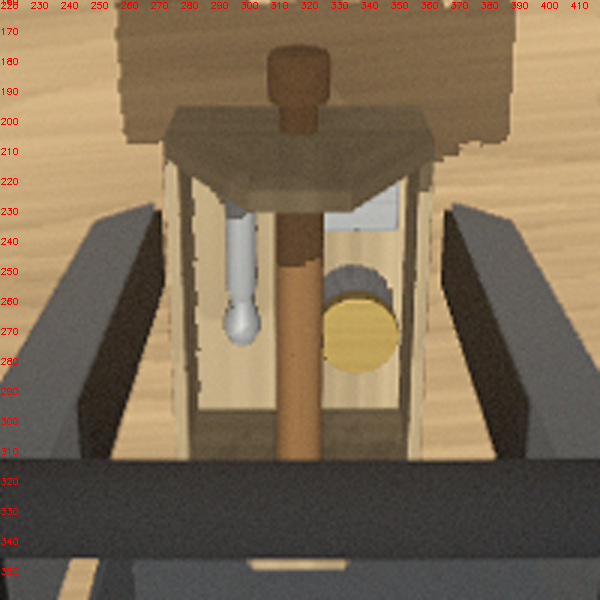

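The rod, knob and gable corners match a tote centre at x = -0.215 in the cupboard frame. Punch, tin and block are all inside. Next I move over the carrying handle.

Emit:
{"name": "jog_arm", "arguments": {
  "series": [
    {"x": 0, "y": 0.028, "z": 0, "rx": 0.7, "ry": -0.4, "rz": 0.5},
    {"x": 0, "y": 0.028, "z": 0, "rx": 0, "ry": 0, "rz": 0},
    {"x": 0, "y": 0.028, "z": 0, "rx": 0, "ry": 0, "rz": 0},
    {"x": 0, "y": 0.026, "z": 0.02, "rx": 0, "ry": 0, "rz": 0},
    {"x": 0, "y": 0, "z": 0.02, "rx": 0, "ry": 0, "rz": 0},
    {"x": 0, "y": 0, "z": 0, "rx": 0, "ry": 0, "rz": 0}
  ],
  "claw": 0.6
}}

```text
time: 19.52
tool_pos: [0.5428, 0.1159, 0.2072]
ee_rot: [3.12, -0.003, 1.487]
wrist_force: [-0.4, -0.3, -0.5]
width: 0.0566
```

```bash
cat >> fit.py <<'E'
HC=np.array(cup(T0,[-.215,-.049,.076]))
E
python3 - <<'E'
from fit import *
tool(HC,[np.pi,0,1.48])
w=cams.snapshot('wrist');save(w,'w15')
for l in (-.08,0): print(proj(w,cup(T0,[-.215+l,-.049,.095])))
tool(HC,[np.pi,0,1.48])
E
```

```text
t 19.52 pos [0.5428 0.1159 0.2072] rot [ 3.120e+00 -3.000e-03  1.487e+00] w 0.0566 F [-0.4 -0.3 -0.5]
tool shift mm [ -3.4   5.7 131.3]
rotvec deg [ 1.23 -0.19  0.43]
[316.94987514 115.59188514]
[316.64951812 202.33834878]
t 19.57 pos [0.5433 0.116  0.2091] rot [ 3.117 -0.004  1.488] w 0.0563 F [-0.7 -0.2  0.5]
tool shift mm [ -3.5   4.9 133.3]
rotvec deg [ 1.38 -0.21  0.43]
```

View pics/w15.png

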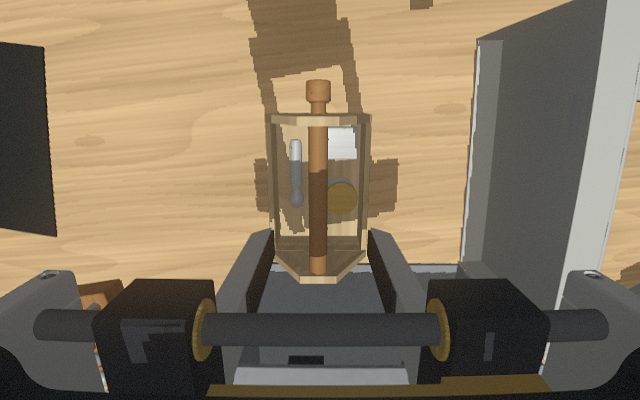

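Emit:
{"name": "jog_arm", "arguments": {
  "series": [
    {"x": -0.002, "y": 0.003, "z": 0.02, "rx": 1.2, "ry": -0.2, "rz": 0.4},
    {"x": 0, "y": 0, "z": 0.03, "rx": 0.2, "ry": 0, "rz": 0},
    {"x": 0, "y": 0, "z": 0.03, "rx": 0.2, "ry": 0, "rz": 0},
    {"x": 0, "y": 0, "z": 0.02, "rx": 0, "ry": 0, "rz": 0},
    {"x": 0, "y": 0, "z": 0, "rx": 0, "ry": 0, "rz": 0}
  ],
  "claw": 0.6
}}

```text
time: 19.98
tool_pos: [0.5475, 0.1162, 0.1203]
ee_rot: [3.123, -0.004, 1.484]
wrist_force: [-0.4, 0.2, -0.1]
width: 0.0562
```

Run:
```python
from fit import *
w=cams.snapshot('wrist');save(w,'w16')
tool(HC,[np.pi,0,1.48])
```

```text
t 20.03 pos [0.5485 0.1164 0.1227] rot [ 3.12  -0.005  1.484] w 0.0562 F [-0.6  0.2 -0.1]
tool shift mm [-4.1  1.9 46.7]
rotvec deg [ 1.25 -0.28  0.25]
```

View pics/w16.png

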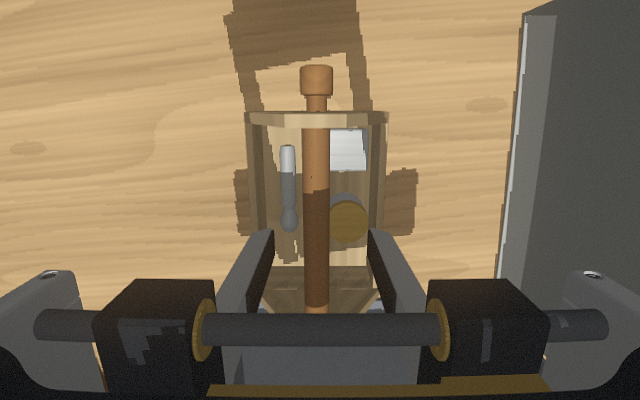

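Emit:
{"name": "jog_arm", "arguments": {
  "series": [
    {"x": -0.003, "y": -0.001, "z": 0.015, "rx": 1.2, "ry": -0.2, "rz": 0.2},
    {"x": 0, "y": 0, "z": 0.016, "rx": 0.3, "ry": 0, "rz": 0},
    {"x": 0, "y": 0, "z": 0.012, "rx": 0.3, "ry": 0, "rz": 0},
    {"x": 0, "y": 0, "z": 0, "rx": 0, "ry": 0, "rz": 0}
  ],
  "claw": 0.6
}}

```text
time: 20.37
tool_pos: [0.5509, 0.1144, 0.0856]
ee_rot: [3.139, -0.004, 1.482]
wrist_force: [-0.9, 0.1, -0.1]
width: 0.0561
```

Run:
```python
from fit import *
w=cams.snapshot('wrist');save(w,'w17')
tool(HC,[np.pi,0,1.48])
```

```text
t 20.42 pos [0.5515 0.1145 0.0868] rot [ 3.137 -0.004  1.482] w 0.0561 F [0.8 0.6 0.8]
tool shift mm [-2.3 -0.3 10.8]
rotvec deg [ 0.26 -0.25  0.12]
```

View pics/w17.png

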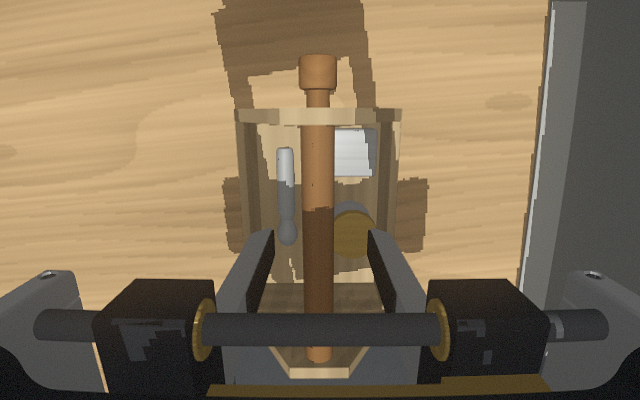

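Emit:
{"name": "jog_arm", "arguments": {
  "series": [
    {"x": -0.002, "y": 0, "z": 0.01, "rx": 0.3, "ry": -0.2, "rz": 0.1},
    {"x": 0, "y": 0, "z": 0.003, "rx": 0, "ry": 0, "rz": 0},
    {"x": 0, "y": 0, "z": 0, "rx": 0, "ry": 0, "rz": 0}
  ],
  "claw": 0.6
}}

```text
time: 20.67
tool_pos: [0.5526, 0.1124, 0.0739]
ee_rot: [3.14, -0.001, 1.48]
wrist_force: [-0.3, -0.4, 0.1]
width: 0.0564
```

Emit:
{"name": "jog_arm", "arguments": {
  "series": [
    {"x": 0, "y": 0, "z": 0, "rx": 0, "ry": 0, "rz": 0},
    {"x": 0, "y": 0, "z": 0, "rx": 0, "ry": 0, "rz": 0},
    {"x": 0, "y": 0, "z": 0, "rx": 0, "ry": 0, "rz": 0},
    {"x": 0, "y": 0, "z": 0, "rx": 0, "ry": 0, "rz": 0},
    {"x": 0, "y": 0, "z": 0, "rx": 0, "ry": 0, "rz": 0},
    {"x": 0, "y": 0, "z": 0, "rx": 0, "ry": 0, "rz": 0},
    {"x": 0, "y": 0, "z": 0, "rx": 0, "ry": 0, "rz": 0},
    {"x": 0, "y": 0, "z": 0, "rx": 0, "ry": 0, "rz": 0},
    {"x": 0, "y": 0, "z": 0, "rx": 0, "ry": 0, "rz": 0}
  ],
  "claw": 0
}}

```text
time: 21.42
tool_pos: [0.5534, 0.1126, 0.075]
ee_rot: [3.138, -0.001, 1.48]
wrist_force: [-0.5, 0.4, 0.5]
width: 0.0174
```

Run:
```python
from fit import *
w=cams.snapshot('wrist');save(w,'w18')
tool(HC,[np.pi,0,1.48])
```

```text
t 21.47 pos [0.5534 0.1126 0.0749] rot [ 3.138e+00 -1.000e-03  1.480e+00] w 0.0169 F [-0.3 -1.5 -0.1]
tool shift mm [-0.5 -2.3 -1.1]
rotvec deg [ 0.19 -0.09  0.  ]
```

View pics/w18.png

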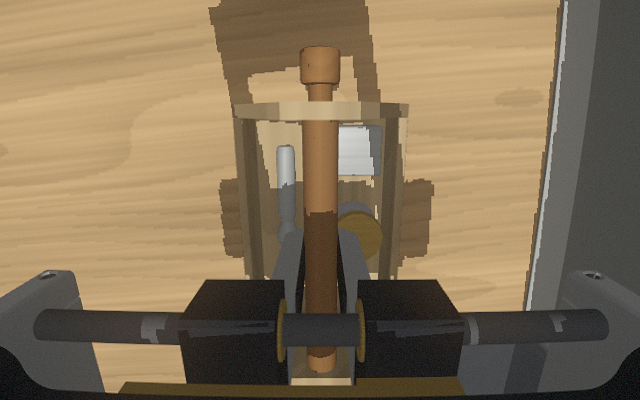

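The rod is gripped at 17.4 mm. I lift slowly.

Emit:
{"name": "jog_arm", "arguments": {
  "series": [
    {"x": 0, "y": 0, "z": 0, "rx": 0, "ry": 0, "rz": 0},
    {"x": 0, "y": 0, "z": -0.003, "rx": 0, "ry": 0, "rz": 0},
    {"x": 0, "y": 0, "z": -0.005, "rx": 0, "ry": 0, "rz": 0},
    {"x": 0, "y": 0, "z": -0.006, "rx": 0, "ry": 0, "rz": 0},
    {"x": 0, "y": 0, "z": -0.006, "rx": 0, "ry": 0, "rz": 0},
    {"x": 0, "y": 0, "z": -0.006, "rx": 0, "ry": 0, "rz": 0},
    {"x": 0, "y": 0, "z": -0.006, "rx": 0, "ry": 0, "rz": 0},
    {"x": 0, "y": 0, "z": -0.006, "rx": 0, "ry": 0, "rz": 0},
    {"x": 0, "y": 0, "z": 0, "rx": 0, "ry": 0, "rz": 0}
  ],
  "claw": 0
}}

```text
time: 22.22
tool_pos: [0.5485, 0.1119, 0.1093]
ee_rot: [-3.13, 0.002, 1.48]
wrist_force: [0.1, -0.6, -5.8]
width: 0.0173
```

Run:
```python
from fit import *
w=cams.snapshot('wrist');save(w,'w19')
tool(HC,[np.pi,0,1.48])
D=cams.snapshot('side');save(D,'side5');S=cams.snapshot('scene');save(S,'scene5')
tool(HC,[np.pi,0,1.48])
```

```text
t 22.27 pos [0.5484 0.1118 0.1088] rot [-3.13e+00  2.00e-03  1.48e+00] w 0.0174 F [ 0.9  0.7 -6.7]
tool shift mm [ 0.8  3.  32.7]
rotvec deg [-0.66  0.12  0.  ]
t 22.37 pos [0.5476 0.1117 0.1075] rot [-3.128e+00  2.000e-03  1.480e+00] w 0.0167 F [ 0.3 -0.9 -6.3]
tool shift mm [ 1.   3.8 31.5]
rotvec deg [-0.79  0.14 -0.  ]
```

View pics/w19.png

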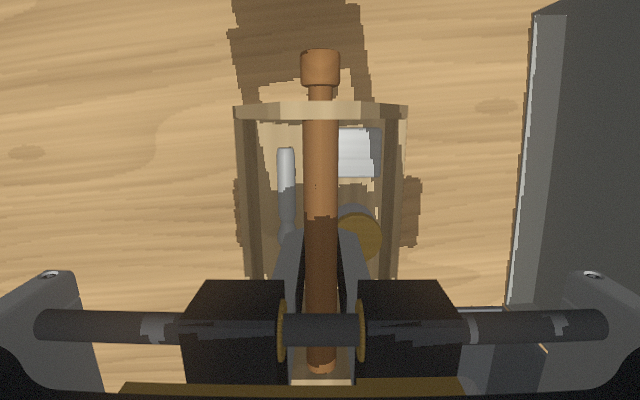

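View pics/side5.png

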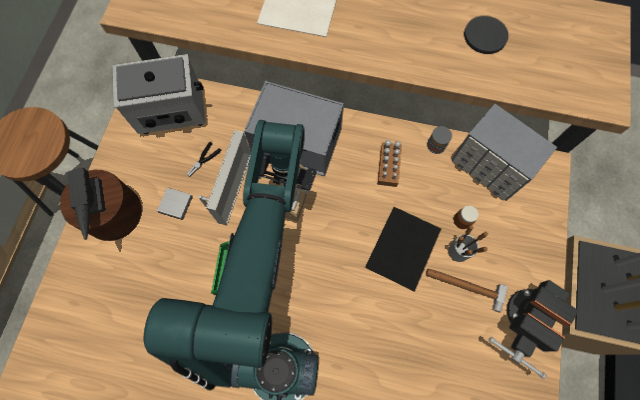

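The tote is lifted and level. Before the carry I refine the mat pose from clean zooms.

Run:
```python
from fit import *
S=cams.snapshot('scene');D=cams.snapshot('side')
ws=[]
for p in (S,D):
    g=p['img'].max(axis=2); m=(g<45).astype(np.uint8)
    n,l,st,ce=cv2.connectedComponentsWithStats(m)
    seed=proj(p,[.463,-.307,.003]).astype(int); k=l[seed[1],seed[0]]
    c,_=cv2.findContours((l==k).astype(np.uint8),cv2.RETR_EXTERNAL,cv2.CHAIN_APPROX_NONE)
    c=max(c,key=cv2.contourArea)[:,0,:]
    X=np.array([onz(p,u,v,.003)[:2] for u,v in c]).astype(np.float32)
    (cx,cy),(a,b),ang=cv2.minAreaRect(X*1000); ws.append((cx,cy,a,b,ang)); print(len(c),cx,cy,a,b,ang)
```

```text
2141 688.7363891601562 -134.907958984375 3087.22119140625 1749.8853759765625 61.95493698120117
214 462.28753662109375 -304.1383972167969 176.20059204101562 236.83778381347656 76.27610778808594
```

Run:
```python
from fit import *
S=cams.snapshot('scene')
g=S['img'].max(axis=2)
for th in (25,30,35,40):
    m=np.zeros_like(g);m[145:240,350:440]=(g[145:240,350:440]<th)
    n,l,st,ce=cv2.connectedComponentsWithStats(m); s=proj(S,[.463,-.307,.003]).astype(int);k=l[s[1],s[0]]
    m=cv2.morphologyEx((l==k).astype(np.uint8),cv2.MORPH_OPEN,np.ones((5,5)))
    c=max(cv2.findContours(m,0,1)[0],key=cv2.contourArea)[:,0,:]
    X=np.array([onz(S,u,v,.003)[:2] for u,v in c]).astype(np.float32); print(th,cv2.minAreaRect(X*1000))
```

```text
25 ((688.7363891601562, -134.907958984375), (3087.22119140625, 1749.8853759765625), 61.95493698120117)
30 ((688.7363891601562, -134.907958984375), (3087.22119140625, 1749.8853759765625), 61.95493698120117)
35 ((688.7363891601562, -134.907958984375), (3087.22119140625, 1749.8853759765625), 61.95493698120117)
40 ((688.7363891601562, -134.907958984375), (3087.22119140625, 1749.8853759765625), 61.95493698120117)
```

View pics/scene5.png

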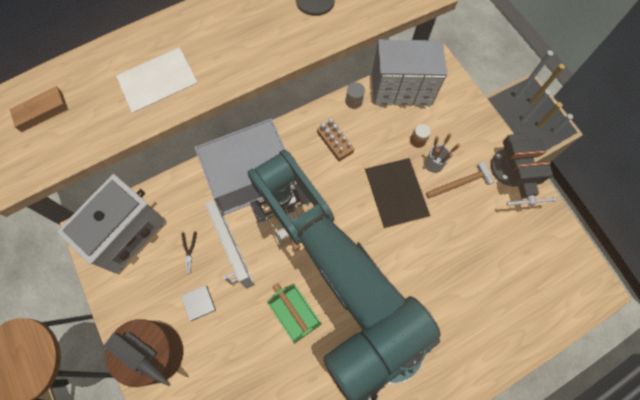

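Run:
```python
from fit import *
S=cams.snapshot('scene'); im=cv2.imread('pics/scene0.png'); g=im.max(axis=2)
m=np.zeros_like(g);m[145:240,350:440]=(g[145:240,350:440]<45)
m=cv2.morphologyEx(m,cv2.MORPH_OPEN,np.ones((3,3)))
c=max(cv2.findContours(m,0,1)[0],key=cv2.contourArea)[:,0,:]
X=np.array([onz(S,u,v,.003)[:2] for u,v in c]).astype(np.float32); print(cv2.minAreaRect(X*1000), cv2.boundingRect(c))
```

```text
Traceback (most recent call last):
ValueError: max() iterable argument is empty
```

Run:
```python
from fit import *
S=cams.snapshot('scene'); g=np.ascontiguousarray(S['img'][150:235,358:428].max(axis=2))
_,m=cv2.threshold(g,0,1,cv2.THRESH_BINARY_INV+cv2.THRESH_OTSU)
m=cv2.morphologyEx(m,cv2.MORPH_OPEN,np.ones((3,3)))
c=max(cv2.findContours(m,0,1)[0],key=cv2.contourArea)[:,0,:]+[358,150]
X=np.array([onz(S,u,v,.003)[:2] for u,v in c]).astype(np.float32); print(_,cv2.minAreaRect(X*1000), cv2.boundingRect(c))
tool(HC)
```

```text
139.0 ((464.33807373046875, -306.96258544921875), (178.59381103515625, 237.6439971923828), 76.27872467041016) (365, 159, 63, 69)
t 22.62 pos [0.5472 0.1117 0.1068] rot [-3.126e+00  3.000e-03  1.480e+00] w 0.0169 F [-0.4 -0.1 -6.3]
tool shift mm [ 1.   4.3 30.7]
```

Both views give the mat centre as (0.463,-0.305) with yaw -0.24. I carry the tote over.

Emit:
{"name": "jog_arm", "arguments": {
  "series": [
    {"x": 0, "y": 0, "z": -0.008, "rx": -0.3, "ry": 0, "rz": 0},
    {"x": -0.006, "y": 0, "z": -0.01, "rx": -0.3, "ry": 0, "rz": 0},
    {"x": -0.012, "y": 0, "z": -0.005, "rx": 0, "ry": 0, "rz": 0},
    {"x": -0.018, "y": -0.002, "z": -0.002, "rx": 0, "ry": 0, "rz": 0},
    {"x": -0.022, "y": -0.002, "z": -0.001, "rx": 0, "ry": 0, "rz": 0},
    {"x": -0.025, "y": -0.003, "z": -0.001, "rx": 0, "ry": 0, "rz": 0},
    {"x": -0.025, "y": -0.003, "z": -0.001, "rx": 0, "ry": 0, "rz": 0},
    {"x": -0.025, "y": -0.003, "z": -0.001, "rx": 0, "ry": 0, "rz": 0},
    {"x": -0.025, "y": -0.003, "z": -0.001, "rx": 0, "ry": 0, "rz": 0},
    {"x": -0.025, "y": -0.003, "z": -0.001, "rx": 0, "ry": 0, "rz": 0}
  ],
  "claw": 0
}}

```text
time: 23.45
tool_pos: [0.5118, -0.078, 0.148]
ee_rot: [3.135, 0.005, 1.488]
wrist_force: [0.2, 1.2, -6.6]
width: 0.0168
```

Run:
```python
from fit import *
tool([.465,-.305,.13],[np.pi,0,1.331])
```

```text
t 23.45 pos [ 0.5118 -0.078   0.148 ] rot [3.135 0.005 1.488] w 0.0168 F [ 0.2  1.2 -6.6]
tool shift mm [-230.   -27.9   18.9]
rotvec deg [0.37 0.23 8.99]
```

Emit:
{"name": "jog_arm", "arguments": {
  "series": [
    {"x": -0.025, "y": -0.003, "z": 0, "rx": 0, "ry": 0, "rz": 0},
    {"x": -0.025, "y": -0.003, "z": 0, "rx": 0, "ry": 0, "rz": 1},
    {"x": -0.025, "y": -0.003, "z": 0.001, "rx": 0, "ry": 0, "rz": 1},
    {"x": -0.025, "y": -0.002, "z": 0.001, "rx": 0, "ry": 0, "rz": 1},
    {"x": -0.025, "y": -0.002, "z": 0.001, "rx": 0, "ry": 0, "rz": 1},
    {"x": -0.025, "y": -0.001, "z": 0.001, "rx": 0, "ry": 0, "rz": 1},
    {"x": -0.025, "y": 0, "z": 0.001, "rx": 0, "ry": 0, "rz": 1},
    {"x": -0.02, "y": 0, "z": 0.001, "rx": 0, "ry": 0, "rz": 1},
    {"x": -0.014, "y": 0, "z": 0.001, "rx": 0, "ry": 0, "rz": 1},
    {"x": -0.008, "y": 0, "z": 0.001, "rx": 0, "ry": 0, "rz": 0.5},
    {"x": 0, "y": 0, "z": 0, "rx": 0, "ry": 0, "rz": 0}
  ],
  "claw": 0
}}

```text
time: 24.37
tool_pos: [0.4564, -0.3193, 0.1557]
ee_rot: [3.119, 0.019, 1.317]
wrist_force: [0.7, 0.1, -7.0]
width: 0.0174
```

Run:
```python
from fit import *
tool([.465,-.305,.079],[np.pi,0,1.331])
w=cams.snapshot('wrist');save(w,'w20');D=cams.snapshot('side');save(D,'side6')
tool([.465,-.305,.079],[np.pi,0,1.331])
```

```text
t 24.37 pos [ 0.4564 -0.3193  0.1557] rot [3.119 0.019 1.317] w 0.0174 F [ 0.7  0.1 -7. ]
tool shift mm [17.4  3.1 76.5]
rotvec deg [ 1.27  1.08 -0.8 ]
t 24.47 pos [ 0.4572 -0.3171  0.1557] rot [3.119 0.017 1.319] w 0.0175 F [ 0.4 -0.4 -6.7]
tool shift mm [15.   2.8 76.6]
rotvec deg [ 1.29  0.97 -0.67]
```

View pics/w20.png

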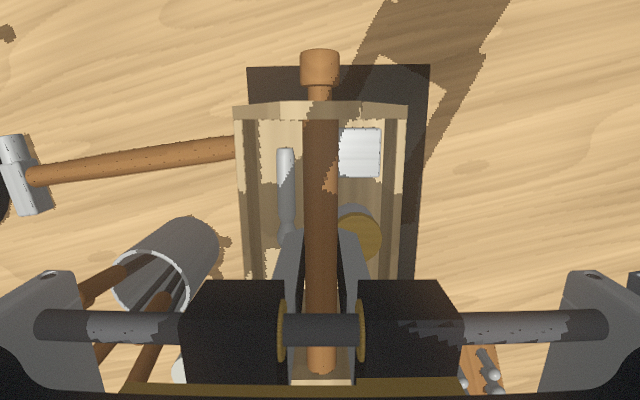

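View pics/side6.png

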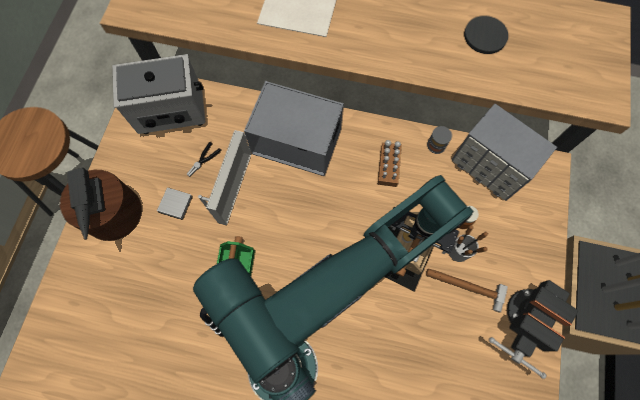

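Emit:
{"name": "jog_arm", "arguments": {
  "series": [
    {"x": 0.008, "y": 0.002, "z": 0, "rx": 0.7, "ry": 0.5, "rz": -0.3},
    {"x": 0.007, "y": 0.001, "z": 0.005, "rx": 0.6, "ry": 0.5, "rz": -0.3},
    {"x": 0, "y": 0, "z": 0.009, "rx": 0, "ry": 0, "rz": 0},
    {"x": 0, "y": 0, "z": 0.01, "rx": 0, "ry": 0, "rz": 0},
    {"x": 0, "y": 0, "z": 0.01, "rx": 0, "ry": 0, "rz": 0},
    {"x": 0, "y": 0, "z": 0.01, "rx": 0, "ry": 0, "rz": 0},
    {"x": 0, "y": 0, "z": 0.005, "rx": 0, "ry": 0, "rz": 0},
    {"x": 0, "y": 0, "z": 0, "rx": 0, "ry": 0, "rz": 0}
  ],
  "claw": 0
}}

```text
time: 25.13
tool_pos: [0.466, -0.295, 0.1004]
ee_rot: [-3.137, -0.006, 1.34]
wrist_force: [-0.1, 0.2, -7.0]
width: 0.0175
```

Run:
```python
from fit import *
w=cams.snapshot('wrist');save(w,'w21')
tool([.465,-.305,.078],[np.pi,0,1.331])
```

```text
t 25.18 pos [ 0.4659 -0.295   0.1006] rot [-3.137 -0.006  1.34 ] w 0.0174 F [-0.4  0.2 -7.5]
tool shift mm [-10.1   1.5  22.5]
rotvec deg [-0.27 -0.36  0.53]
```

View pics/w21.png

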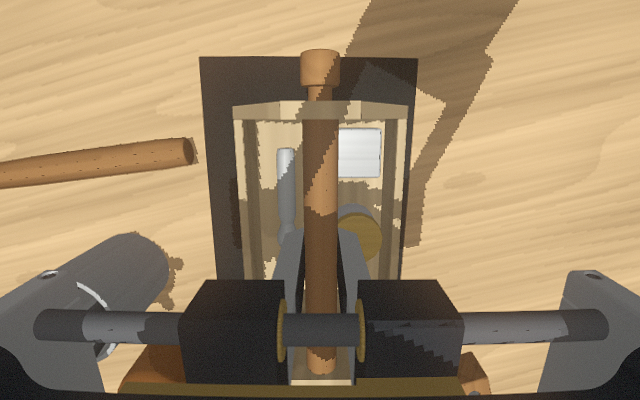

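Emit:
{"name": "jog_arm", "arguments": {
  "series": [
    {"x": -0.004, "y": 0, "z": 0, "rx": 0, "ry": -0.2, "rz": 0.3},
    {"x": -0.003, "y": 0.001, "z": 0, "rx": 0, "ry": -0.1, "rz": 0.2},
    {"x": -0.002, "y": 0, "z": 0.003, "rx": 0, "ry": 0, "rz": 0},
    {"x": 0, "y": 0, "z": 0.005, "rx": 0, "ry": 0, "rz": 0},
    {"x": 0, "y": 0, "z": 0.004, "rx": 0, "ry": 0, "rz": 0},
    {"x": 0, "y": 0, "z": 0, "rx": 0, "ry": 0, "rz": 0}
  ],
  "claw": 0
}}

```text
time: 25.68
tool_pos: [0.4655, -0.3071, 0.0898]
ee_rot: [-3.141, 0.002, 1.329]
wrist_force: [-0.6, 0.6, -6.8]
width: 0.0171
```

Run:
```python
from fit import *
tool([.465,-.305,.078],[np.pi,0,1.331])
```

```text
t 25.68 pos [ 0.4655 -0.3071  0.0898] rot [-3.141e+00  2.000e-03  1.329e+00] w 0.0171 F [-0.6  0.6 -6.8]
tool shift mm [ 1.9 -1.  11.8]
rotvec deg [-0.01  0.12 -0.11]
```

Emit:
{"name": "jog_arm", "arguments": {
  "series": [
    {"x": 0, "y": 0, "z": 0.004, "rx": 0, "ry": 0, "rz": 0},
    {"x": 0, "y": 0, "z": 0.003, "rx": 0, "ry": 0, "rz": 0},
    {"x": 0, "y": 0, "z": 0.002, "rx": 0, "ry": 0, "rz": 0},
    {"x": 0, "y": 0, "z": 0.001, "rx": 0, "ry": 0, "rz": 0}
  ],
  "claw": 0
}}

```text
time: 26.02
tool_pos: [0.4658, -0.3073, 0.0791]
ee_rot: [3.141, 0.002, 1.329]
wrist_force: [1.2, 0.3, -4.8]
width: 0.0172
```

Emit:
{"name": "jog_arm", "arguments": {
  "series": [
    {"x": 0, "y": 0, "z": 0.001, "rx": 0, "ry": 0, "rz": 0},
    {"x": 0, "y": 0, "z": 0.001, "rx": 0, "ry": 0, "rz": 0},
    {"x": 0, "y": 0, "z": 0.0005, "rx": 0, "ry": 0, "rz": 0}
  ],
  "claw": 0
}}

```text
time: 26.27
tool_pos: [0.4669, -0.308, 0.078]
ee_rot: [3.138, 0.004, 1.329]
wrist_force: [-0.5, 0.2, -3.1]
width: 0.0171
```

Emit:
{"name": "jog_arm", "arguments": {
  "series": [
    {"x": 0, "y": 0, "z": 0.001, "rx": 0, "ry": 0, "rz": 0},
    {"x": 0, "y": 0, "z": 0.001, "rx": 0, "ry": 0, "rz": 0},
    {"x": 0, "y": 0, "z": 0.001, "rx": 0, "ry": 0, "rz": 0}
  ],
  "claw": 0
}}

```text
time: 26.52
tool_pos: [0.4669, -0.308, 0.0779]
ee_rot: [3.137, 0.004, 1.329]
wrist_force: [-1.8, 1.7, 0.4]
width: 0.0174
```

The weight is off the wrist (0.4 N, against -6.8 N while hanging). I release.

Emit:
{"name": "jog_arm", "arguments": {
  "series": [
    {"x": 0, "y": 0, "z": 0, "rx": 0, "ry": 0, "rz": 0},
    {"x": 0, "y": 0, "z": 0, "rx": 0, "ry": 0, "rz": 0},
    {"x": 0, "y": 0, "z": 0, "rx": 0, "ry": 0, "rz": 0},
    {"x": 0, "y": 0, "z": 0, "rx": 0, "ry": 0, "rz": 0},
    {"x": 0, "y": 0, "z": 0, "rx": 0, "ry": 0, "rz": 0},
    {"x": 0, "y": 0, "z": 0, "rx": 0, "ry": 0, "rz": 0}
  ],
  "claw": 0.55
}}

```text
time: 27.02
tool_pos: [0.4702, -0.3106, 0.0821]
ee_rot: [3.126, 0.009, 1.329]
wrist_force: [-0.0, 1.1, -0.3]
width: 0.0509
```

Emit:
{"name": "jog_arm", "arguments": {
  "series": [
    {"x": 0, "y": 0, "z": -0.01, "rx": 0, "ry": 0, "rz": 0},
    {"x": 0, "y": 0, "z": -0.02, "rx": 0, "ry": 0, "rz": 0},
    {"x": 0, "y": 0, "z": -0.03, "rx": 0, "ry": 0, "rz": 0},
    {"x": 0, "y": 0, "z": -0.03, "rx": 0, "ry": 0, "rz": 0},
    {"x": 0, "y": 0, "z": -0.03, "rx": 0, "ry": 0, "rz": 0},
    {"x": 0, "y": 0, "z": -0.03, "rx": 0, "ry": 0, "rz": 0},
    {"x": 0.02, "y": -0.01, "z": -0.02, "rx": 0, "ry": 0, "rz": 0},
    {"x": 0.03, "y": -0.015, "z": 0, "rx": 0, "ry": 0, "rz": 0},
    {"x": 0.03, "y": -0.015, "z": 0, "rx": 0, "ry": 0, "rz": 0},
    {"x": 0.03, "y": -0.015, "z": 0, "rx": 0, "ry": 0, "rz": 0},
    {"x": 0.03, "y": -0.015, "z": 0, "rx": 0, "ry": 0, "rz": 0},
    {"x": 0.03, "y": -0.015, "z": 0, "rx": 0, "ry": 0, "rz": 0}
  ],
  "claw": 0.55
}}

```text
time: 28.02
tool_pos: [0.4257, -0.1222, 0.265]
ee_rot: [3.119, 0.011, 1.318]
wrist_force: [0.8, -0.0, 0.7]
width: 0.0518
```

Emit:
{"name": "jog_arm", "arguments": {
  "series": [
    {"x": 0.03, "y": -0.015, "z": 0, "rx": 0, "ry": 0, "rz": 0},
    {"x": 0.03, "y": -0.01, "z": 0, "rx": 0, "ry": 0, "rz": 0},
    {"x": 0.02, "y": -0.01, "z": 0, "rx": 0, "ry": 0, "rz": 0},
    {"x": 0.01, "y": 0, "z": 0, "rx": 0, "ry": 0, "rz": 0},
    {"x": 0, "y": 0, "z": 0, "rx": 0, "ry": 0, "rz": 0}
  ],
  "claw": 0.55
}}

```text
time: 28.43
tool_pos: [0.411, -0.0167, 0.2695]
ee_rot: [3.109, 0.008, 1.324]
wrist_force: [-0.5, -0.2, -1.1]
width: 0.0517
```

Run:
```python
from fit import *
tool([.465,-.305,.078],[np.pi,0,1.331])
cams.snapshot('wrist')
for c in ('scene','side'):
    p=cams.snapshot(c); save(p,c+'7')
    M=[.463,-.305,-.2395]
    def mt(l): q=r2(M[2])@np.array(l[:2])+M[:2]; return [q[0],q[1],l[2]]
    i=p['img'][:,:,::-1].copy(); i=cv2.resize(i,None,fx=4,fy=4,interpolation=cv2.INTER_CUBIC)
    for P,z,col in (([(-.08,-.055),(.08,-.055),(.08,.055),(-.08,.055)],.053,(0,0,255)),([(-.12,-.09),(.12,-.09),(.12,.09),(-.12,.09)],.003,(0,255,0))):
        cv2.polylines(i,[np.array([proj(p,mt([*a,z]))*4+1.5 for a in P]).astype(int)],True,col,1)
    u=(proj(p,[.463,-.305,0])*4).astype(int)
    cv2.imwrite(f'pics/{c}7z.png',i[u[1]-220:u[1]+220,u[0]-260:u[0]+260])
```

```text
t 28.43 pos [ 0.411  -0.0167  0.2695] rot [3.109 0.008 1.324] w 0.0517 F [-0.5 -0.2 -1.1]
tool shift mm [-264.9  116.3  197.4]
rotvec deg [ 1.87  0.45 -0.37]
```

View pics/scene7z.png

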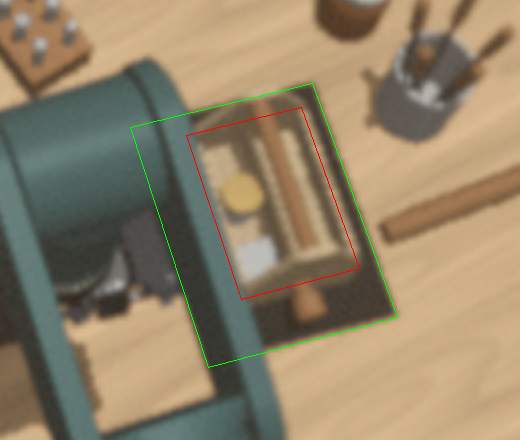

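View pics/side7z.png

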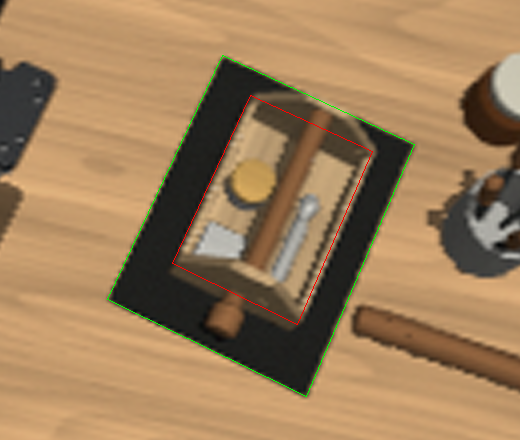

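View pics/side7.png

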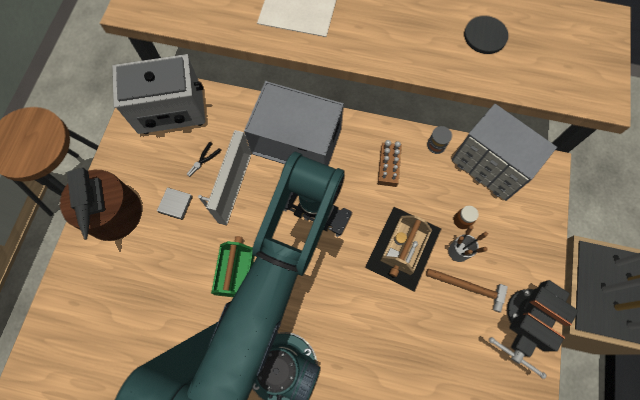

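The tote sits squared in the mat's outline, all three pieces are inside, the door is open and the arm is clear. I hand the job in.

Run:
```python
from fit import *
print(ticket.close_job())
```

```text
the job is handed in; nothing more can be done
None
```

I handed the job in at about 28.5 s of the 72 s allowed, and no check I made failed. `close_job` reports no verdict, so the outcome below rests on my own measurements.

- **Door:** I swung it open by its bar to about 1.5 rad (the bar position gave 1.54, the tool yaw 1.53), and it is still wide open in the last side picture.
- **Drawing out:** I pulled the tote about 200 mm by its knob and set it free on the bench. I did not measure its height or tilt there, only that its outline fitted a tote standing flat.
- **Lift and carry:** I lifted it by the carrying handle (about 6 to 7 N on the wrist) and carried it nearly level. I released it only when the wrist load had dropped to about 0.
- **Placing:** In the side view, and where the arm leaves it visible in the scene view, the tote's outline lies within a few millimetres of the target on the mat. It is wholly on the mat and parallel to it. The side view shows the tin, block and punch inside.
- **Bystanders:** By eye they stand where they were at the start, and the green tote was not disturbed. I did not measure their positions again at the end.
- **Disagreements:** The wrist camera put the bar, and the knob in the closer views, about 3 mm from the two-camera fit, so I followed the wrist view there. The first hand-read mat angle (about -0.3 rad) differed from the fitted -0.24 rad. I used the fitted value, which both views gave.

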